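# Fit the hub that matches the keyed shaft and hang up the rest

### The job

Take the orange cap off the test shaft and stand it upright on the cork mat, then fit the one blue hub whose keyway lets it go fully down over the brass key with the eye of its arm over the red-topped sensor post. With that hub home, press the green check button fully, and hang every other hub by its eye on the pegs of the draining rack, one to a peg and pushed home against the sloping face (the hanging may be done at any time). Do not knock over the glass beakers.

Things in the scene. Friction and masses are not known exactly. Their poses are not given: they have to be found in the camera images.
- hub_a_mid (a point): Hub A: blue ring 44 mm across, 30 high, bore 20.4 mm along own z (up), steel arm along own +x; 0.11-0.18 kg. Keyway 90 deg anticlockwise from the arm seen from above (in the hub's own +y); keyway 9 mm wide, to 16.8 mm from the axis, yellow floor. Point: on the bore axis, 15 mm above the underside. Grip the ring along own y.
- hub_a_eye (a point): Centre of the round eye (hole 18 mm, rim 28 mm across) at the end of hub A's arm (14 mm wide, 6 mm thick, level with the hub's underside): 75 mm along own +x from the bore axis and 12 mm below the _mid point. Axes as the hub's.
- hub_b_mid (a point): Hub B: blue ring 44 mm across, 30 high, bore 20.4 mm along own z (up), steel arm along own +x; 0.11-0.18 kg. Keyway opposite the arm (own -x); keyway 9 mm wide, to 16.8 mm from the axis, yellow floor. Point: on the bore axis, 15 mm above the underside. Grip the ring along own y.
- hub_b_eye (a point): Centre of the round eye (hole 18 mm, rim 28 mm across) at the end of hub B's arm (14 mm wide, 6 mm thick, level with the hub's underside): 75 mm along own +x from the bore axis and 12 mm below the _mid point. Axes as the hub's.
- hub_c_mid (a point): Hub C: blue ring 44 mm across, 30 high, bore 20.4 mm along own z (up), steel arm along own +x; 0.11-0.18 kg. Keyway 90 deg clockwise from the arm seen from above (own -y); keyway 9 mm wide, to 16.8 mm from the axis, yellow floor. Point: on the bore axis, 15 mm above the underside. Grip the ring along own y.
- hub_c_eye (a point): Centre of the round eye (hole 18 mm, rim 28 mm across) at the end of hub C's arm (14 mm wide, 6 mm thick, level with the hub's underside): 75 mm along own +x from the bore axis and 12 mm below the _mid point. Axes as the hub's.
- hub_d_mid (a point): Hub D: blue ring 44 mm across, 30 high, bore 20.4 mm along own z (up), steel arm along own +x; 0.11-0.18 kg. Keyway on the arm's side (own +x); it matches none of the three post places; keyway 9 mm wide, to 16.8 mm from the axis, yellow floor. Point: on the bore axis, 15 mm above the underside. Grip the ring along own y. May be absent.
- hub_d_eye (a point): Centre of the round eye (hole 18 mm, rim 28 mm across) at the end of hub D's arm (14 mm wide, 6 mm thick, level with the hub's underside): 75 mm along own +x from the bore axis and 12 mm below the _mid point. Axes as the hub's.
- hub_e_mid (a point): Hub E: blue ring 44 mm across, 30 high, bore 20.4 mm along own z (up), steel arm along own +x; 0.11-0.18 kg. Plain round bore without keyway; it cannot go down over the key. Point: on the bore axis, 15 mm above the underside. Grip the ring along own y. May be absent.
- hub_e_eye (a point): Centre of the round eye (hole 18 mm, rim 28 mm across) at the end of hub E's arm (14 mm wide, 6 mm thick, level with the hub's underside): 75 mm along own +x from the bore axis and 12 mm below the _mid point. Axes as the hub's.
- tray: Stainless tray, 370 (own x) x 320 mm, 4 mm floor, rim 10 mm high, fixed; origin under its centre. The hubs start flat in it, arms roughly away from the robot (within 0.6 rad), in any of six places; a small white pot (40 mm across, 36 mm high) in another is a bystander.
- shaft_seat (a point): Fixed upright keyed shaft on a round base (radius 88, 10 mm thick). Point: on its axis, on the shoulder (36 mm across, 45 mm above the bench) where a hub rests. The shaft, 18 mm across, rises 40 mm from it (last 6 mm tapered to 12 mm); the brass key, along own +x, is 6 mm wide, reaches 14 mm from the axis and rises 24 mm from the shoulder.
- sensor_top (a point): Top of the sensor post: black, red top, 16 mm across, fixed 75 mm from the shaft axis, 90, 180 or 270 deg round from the key (varies); 7 mm below the shoulder, so a fitted hub's arm passes over it and the red shows through the eye. Like posts with grey tops stand at the other two places.
- cap_mid (a point): Orange protective cap standing over the shaft on the shoulder: upside-down cup 40 mm across, 50 mm high, 5 mm top, open below (32 mm inside); 50 g. Point: on its axis, half-way up. Lift it straight up at least 45 mm to clear the shaft.
- mat_top (a point): Cork mat, disc 90 mm across, 4 mm thick, fixed; point at the centre of its top.
- check (a joint): Green push button of the check box, travel 6 mm (0.006 = fully down, springs back), about 5 N.
- check_top (a point): Centre of the top of the green button (28 mm across), pressed straight down.
- peg_1 (a point): Peg 1 of 4 on the white sloping face of the fixed draining rack: steel, 8 mm across, 40 mm long, round tip. Point: its foot on the face; own z runs out along the peg (square to the face, 40 deg from vertical, leaning to the robot), own x up the slope, own y along the row. Pegs 75 mm apart; the face reaches 115 mm down-slope and 35 mm up-slope of them.
- peg_2 (a point): Peg 2 of 4 on the white sloping face of the fixed draining rack: steel, 8 mm across, 40 mm long, round tip. Point: its foot on the face; own z runs out along the peg (square to the face, 40 deg from vertical, leaning to the robot), own x up the slope, own y along the row. Pegs 75 mm apart; the face reaches 115 mm down-slope and 35 mm up-slope of them.
- peg_3 (a point): Peg 3 of 4 on the white sloping face of the fixed draining rack: steel, 8 mm across, 40 mm long, round tip. Point: its foot on the face; own z runs out along the peg (square to the face, 40 deg from vertical, leaning to the robot), own x up the slope, own y along the row. Pegs 75 mm apart; the face reaches 115 mm down-slope and 35 mm up-slope of them.
- peg_4 (a point): Peg 4 of 4 on the white sloping face of the fixed draining rack: steel, 8 mm across, 40 mm long, round tip. Point: its foot on the face; own z runs out along the peg (square to the face, 40 deg from vertical, leaning to the robot), own x up the slope, own y along the row. Pegs 75 mm apart; the face reaches 115 mm down-slope and 35 mm up-slope of them.
- beaker_1: Glass beaker, 68 mm across, 90 mm high, a bystander; origin under its centre, z up.
- beaker_2: Glass beaker, 80 mm across, 100 mm high, a bystander; origin under its centre, z up.
Things that resemble listed ones, but are neither listed nor needed, are in the scene too. Of the things shaped like the part that bears cap_mid, the orange one is meant.

How it is judged:
On the way, in this order (a step that is already met when the one before it is completed fails the run):
1. the cap stands upright on the cork mat (horizontal distance between cap_mid and mat_top below 0.028 m and z of cap_mid in the frame of mat_top below 0.032 m and angle between cap_mid's own z axis and vertical below 0.15 rad), for 0.2 s.
2. the matching hub is fully down on the keyed shaft with its eye over the sensor post (((z of hub_a_mid in the frame of shaft_seat between 0.01 and 0.0195 m and horizontal distance between hub_a_mid and shaft_seat below 0.005 m and angle between hub_a_mid's own z axis and vertical below 0.12 rad and horizontal distance between hub_a_eye and sensor_top below 0.022 m) or (z of hub_b_mid in the frame of shaft_seat between 0.01 and 0.0195 m and horizontal distance between hub_b_mid and shaft_seat below 0.005 m and angle between hub_b_mid's own z axis and vertical below 0.12 rad and horizontal distance between hub_b_eye and sensor_top below 0.022 m) or (z of hub_c_mid in the frame of shaft_seat between 0.01 and 0.0195 m and horizontal distance between hub_c_mid and shaft_seat below 0.005 m and angle between hub_c_mid's own z axis and vertical below 0.12 rad and horizontal distance between hub_c_eye and sensor_top below 0.022 m))), for 0.2 s.
3. with the hub home, the green button is pressed (((z of hub_a_mid in the frame of shaft_seat between 0.01 and 0.0195 m and horizontal distance between hub_a_mid and shaft_seat below 0.005 m and angle between hub_a_mid's own z axis and vertical below 0.12 rad and horizontal distance between hub_a_eye and sensor_top below 0.022 m) or (z of hub_b_mid in the frame of shaft_seat between 0.01 and 0.0195 m and horizontal distance between hub_b_mid and shaft_seat below 0.005 m and angle between hub_b_mid's own z axis and vertical below 0.12 rad and horizontal distance between hub_b_eye and sensor_top below 0.022 m) or (z of hub_c_mid in the frame of shaft_seat between 0.01 and 0.0195 m and horizontal distance between hub_c_mid and shaft_seat below 0.005 m and angle between hub_c_mid's own z axis and vertical below 0.12 rad and horizontal distance between hub_c_eye and sensor_top below 0.022 m)) and value of joint check above 0.0042 m), for 0.04 s.
At the end, for the whole second after the job is handed in: The cap stands upright with its axis within 28 mm of the cork mat's centre; one of hubs A, B, C is on the shaft within 4.5 mm of its seat, upright, its eye within 22 mm sideways of the sensor post; every other hub present hangs with the eye's centre within 15 mm of the foot of a peg (all of step 1 and ((z of hub_a_mid in the frame of shaft_seat between 0.01 and 0.0195 m and horizontal distance between hub_a_mid and shaft_seat below 0.005 m and angle between hub_a_mid's own z axis and vertical below 0.12 rad and horizontal distance between hub_a_eye and sensor_top below 0.022 m) or (z of hub_b_mid in the frame of shaft_seat between 0.01 and 0.0195 m and horizontal distance between hub_b_mid and shaft_seat below 0.005 m and angle between hub_b_mid's own z axis and vertical below 0.12 rad and horizontal distance between hub_b_eye and sensor_top below 0.022 m) or (z of hub_c_mid in the frame of shaft_seat between 0.01 and 0.0195 m and horizontal distance between hub_c_mid and shaft_seat below 0.005 m and angle between hub_c_mid's own z axis and vertical below 0.12 rad and horizontal distance between hub_c_eye and sensor_top below 0.022 m)) and ((z of hub_a_mid in the frame of shaft_seat between 0.01 and 0.0195 m and horizontal distance between hub_a_mid and shaft_seat below 0.005 m and angle between hub_a_mid's own z axis and vertical below 0.12 rad and horizontal distance between hub_a_eye and sensor_top below 0.022 m) or (distance between hub_a_eye and peg_1 below 0.015 m or distance between hub_a_eye and peg_2 below 0.015 m or distance between hub_a_eye and peg_3 below 0.015 m or distance between hub_a_eye and peg_4 below 0.015 m)) and ((z of hub_b_mid in the frame of shaft_seat between 0.01 and 0.0195 m and horizontal distance between hub_b_mid and shaft_seat below 0.005 m and angle between hub_b_mid's own z axis and vertical below 0.12 rad and horizontal distance between hub_b_eye and sensor_top below 0.022 m) or (distance between hub_b_eye and peg_1 below 0.015 m or distance between hub_b_eye and peg_2 below 0.015 m or distance between hub_b_eye and peg_3 below 0.015 m or distance between hub_b_eye and peg_4 below 0.015 m)) and ((z of hub_c_mid in the frame of shaft_seat between 0.01 and 0.0195 m and horizontal distance between hub_c_mid and shaft_seat below 0.005 m and angle between hub_c_mid's own z axis and vertical below 0.12 rad and horizontal distance between hub_c_eye and sensor_top below 0.022 m) or (distance between hub_c_eye and peg_1 below 0.015 m or distance between hub_c_eye and peg_2 below 0.015 m or distance between hub_c_eye and peg_3 below 0.015 m or distance between hub_c_eye and peg_4 below 0.015 m)) and (distance between hub_d_eye and peg_1 below 0.015 m or distance between hub_d_eye and peg_2 below 0.015 m or distance between hub_d_eye and peg_3 below 0.015 m or distance between hub_d_eye and peg_4 below 0.015 m) and (distance between hub_e_eye and peg_1 below 0.015 m or distance between hub_e_eye and peg_2 below 0.015 m or distance between hub_e_eye and peg_3 below 0.015 m or distance between hub_e_eye and peg_4 below 0.015 m)); the robot touches nothing.
It fails at once if a glass beaker is knocked over (angle between any of beaker_1, beaker_2's own z axis and vertical above 0.6 rad).
Of hub_d, hub_e only 1 to 2 are there at a start; the rules pass over those that are not, and their reading is None.
At some moment in a run one of hub_a, hub_b, hub_c, hub_d, hub_e may be knocked a few centimetres aside while the robot is not near it.
It also fails if it takes over 208 s, if anything falls off the work surface, if the arm or the gripper's body presses on something with over 40 N, if the wrist force passes 120 N, or if a joint passes its speed limit or range.

### The arm

A 6-joint arm with a two-finger parallel gripper is mounted at the origin on the work surface. World frame = base frame: x ahead of the robot, y to its left, z up, the work surface at z = 0. Lengths are in m, angles in rad, forces in N, time in s.
With the tool pointing down it reaches from about 0.425 to 0.95 m from the base axis. Payload 3.5 kg.
Tool frame: the origin (TCP) lies midway between the tips of the shut fingers; the grasp point (between the pads) lies grasp_offset behind it (grasp_offset is the distance from the TCP to the grasp point, in m); z points along the fingers, y is the direction in which the jaws open and shut (so a half turn about z gives the same grasp; the last joint's range is limited). The gripper opens to 85 mm and grips with 20 to 120 N. Pads are 22 mm wide; open, the fingers measure 114 mm over their backs; the gripper's body (76 mm by 85 mm) begins 54 mm behind the grasp point. The pads swing forward as they close: fully open they stand 13 mm farther back than shut.
Start: joints at [1.011, 0.286, 1.577, -0, 1.279, -0.15], TCP at [0.269, 0.619, 0.231] pointing down, gripper open.
Joint ranges: [-2.77, 2.77], [-0.9, 2.22], [0.21, 2.48], [-1.53, 4.67], [0.24, 2.81], [-2.84, 2.84]. Speed limits (rad/s): [2.79, 2.79, 3.14, 3.14, 3.14, 3.14].

### API

Orientations are given as a unit quaternion [x, y, z, w].
In Python, from plant import * gives the robot as it stands.
- The arm moves only by the tool jog_arm, never from a script. Its argument "targets" is text: rows parted by semicolons, each of 7 numbers parted by spaces: the shift along the world's x, y, z in mm, then the turn, a rotation vector about the world's x, y, z in degrees, then the gripper's target within -1 to 1 (fully open at 1, half-way at 0, shut at -1). A call has 1 to 10 rows; each row shifts and turns the pose as measured when the row begins; what a row does not reach is not made up. A row lasts 1/12 s, in which the tool goes at most 41.7 mm and 7.16 degrees, less where a joint would pass 70% of its speed; a pose out of reach is approached as far as the arm can. A call with a gripper value outside its range is refused whole. The fingers move at their own pace and stop on an object; "force" is the grip in N (left out, the last holds). Time passes only in rows, so rows that do not move let the fingers close. It gives the time, the measured TCP pose, the force and the opening at its end, in the units of the state.
- get_state(): the state, without advancing time (a new reading comes with each control period).
- read_camera(name): name is "side" or "top"; returns a dict with "pixels" (384x512x3 uint8, blue, green, red), "mtx" (3x3 intrinsics, pixels), "dist_coeffs" ([k1, k2, p1, p2, k3] as OpenCV has them; the pictures are not rectified), "world_from_camera" (4x4, takes a point from camera to world coordinates). Camera axes: x right, y up, looking along -z (the intrinsics and any distortion apply to the point x, -y, -z); pixel columns grow to the right and rows downward; lengths in m; the calibration is good to about 2 mm. A picture is of the moment at which its call begins. There is no depth.
- sign_off(): hands the job in, once; it reports no verdict.
Trained networks look in a picture, given as the dict that the camera call returned (one of the last four; its "shot" number tells which), for a name from the list of things; names that differ only in an ending like _2 or _b are one class to them, and where a whole thing is asked for, a point or a joint stands for the part that bears it (a point fixed in the world has none). Each returns a list of dicts, best first, with "p" (0 to 1); they miss things now and then, are a little off and sometimes report something else, mostly with a low value. They report only what shows in the picture. A call takes as long as a camera call. They do not tell look-alikes from the thing itself.
- spot_in(target, picture): "uv" ([column, row] in pixels, amid what is visible of it).
- silhouettes(target, picture): "mask" (384x512 bool, what is visible of it) and "uv" ([column, row] in pixels, amid what is visible of it).
- mark_of(target, picture): "uv" ([column, row] in pixels: a listed point, or the origin of a listed thing).
The state is a dict: "time": time; "qpos": joint angles; "dq": joint speeds; "joint_efforts": joint torques, N m; "eef_pos": TCP position; "tcp_rot": TCP orientation; "contact_force": force on the tool from outside, world axes, zero at the start; "wrist_torque": the same for the moment, N m; "opening": opening from 0.0 (shut) to 1.0 (fully open).
Only numpy, scipy, OpenCV 4.12 (cv2) and the standard library are available. Lean on these libraries where they do the work, as an engineer would, in place of code of your own. Each camera call takes 0.05 s, during which the arm holds its last target.

## Working session

There is one attempt and no reset: what is moved stays moved. The work goes in short steps, Python scripts to look and compute and a tool call to move; the robot and the scene stay as the last step left them, time stands still between calls to the robot, and variables do not carry over. Pictures are saved under pics/ and viewed, and the job is handed in when it is done.

Besides the shell and the picture viewer there is one more tool, called after "Emit:" as name(argument=value, ...) on one line, values as JSON. jog_arm: Moves the arm, as the interface text tells. Its arguments: {"type":"object","properties":{"targets":{"type":"string"},"force":{"type":"number"}},"required":["targets"]}

```bash
ls; mkdir -p pics; python3 - <<'E'
from plant import *
import cv2
s=get_state();print(s)
try: print(grasp_offset)
except Exception as e: print(e)
for n in("side","top"):
    p=read_camera(n);cv2.imwrite(f"pics/{n}0.png",p["pixels"]);print(n,p["mtx"],p["dist_coeffs"],p["world_from_camera"])
E
```

```text
pics
{'time': 0.0, 'qpos': array([ 1.01096691e+00,  2.87139152e-01,  1.57815953e+00,  7.52148960e-07,
        1.27859507e+00, -1.49984648e-01]), 'dq': array([-0.00103274, -0.00075029,  0.00186625,  0.00091521, -0.00085734,
        0.00059587]), 'joint_efforts': array([ 4.92517793e-04, -4.05975151e+01, -2.92631328e+01, -1.26004193e-04,
        5.79469561e-03, -1.78698400e-05]), 'eef_pos': array([0.26858042, 0.61855909, 0.22997431]), 'tcp_rot': array([ 2.03491141e-01,  9.79076111e-01, -1.07871778e-03, -4.00156092e-04]), 'contact_force': array([-0.39707165, -0.1928393 ,  0.62575269]), 'wrist_torque': array([0.05890502, 0.07645178, 0.0281184 ]), 'opening': 0.9987521507083426}
0.0187
side [[366.22038282   0.         251.17412482]
 [  0.         366.22038282 191.81039454]
 [  0.           0.           1.        ]] [0.02433913 0.         0.         0.         0.        ] [[ 0.70467878  0.4460452  -0.55178935 -0.07679178]
 [-0.70946142  0.43242656 -0.55648159 -0.62521408]
 [-0.00960757  0.78361403  0.62117368  0.79748056]
 [ 0.          0.          0.          1.        ]]
top [[494.18173477   0.         257.17759241]
 [  0.         494.18173477 199.13335724]
 [  0.           0.           1.        ]] [0.00213479 0.         0.         0.         0.        ] [[ 0.01819131  0.99023621 -0.13820752  0.36320817]
 [-0.99979304  0.01927518  0.00650789  0.00624415]
 [ 0.00910832  0.13806052  0.99038191  1.57182149]
 [ 0.          0.          0.          1.        ]]
```

View pics/top0.png

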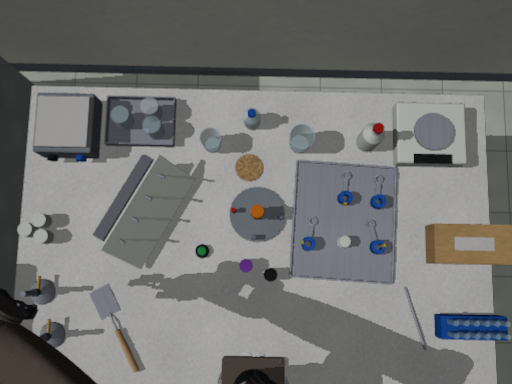

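View pics/side0.png

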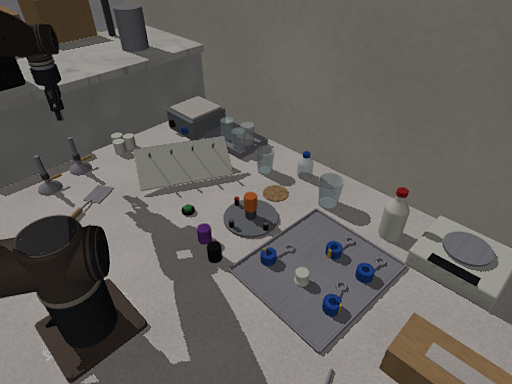

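```bash
cat > h.py <<'E'
from plant import *
import cv2, numpy as np
from scipy.spatial.transform import Rotation as R
def shot(n,save=None):
    p=read_camera(n)
    if save: cv2.imwrite(f"pics/{save}.png",p["pixels"])
    return p
def ray(p,uv):
    u=cv2.undistortPoints(np.array([[uv]],float),p["mtx"],np.array(p["dist_coeffs"]))[0,0]
    T=p["world_from_camera"];d=T[:3,:3]@np.array([u[0],-u[1],-1]);return T[:3,3],d
def atz(p,uv,z):
    o,d=ray(p,uv);return o+d*(z-o[2])/d[2]
def proj(p,X):
    T=p["world_from_camera"];c=(np.atleast_2d(X)-T[:3,3])@T[:3,:3]
    return cv2.projectPoints((c*[1,-1,-1]).reshape(-1,1,3),np.zeros(3),np.zeros(3),p["mtx"],np.array(p["dist_coeffs"]))[0][:,0]
def tri(rs):
    A=np.zeros((3,3));b=np.zeros(3)
    for o,d in rs:
        d=d/np.linalg.norm(d);P=np.eye(3)-np.outer(d,d);A+=P;b+=P@o
    x=np.linalg.solve(A,b)
    return x,[np.linalg.norm((np.eye(3)-np.outer(d,d)/(d@d))@(x-o)) for o,d in rs]
def crop(p,c,w,h,k,name):
    im=p["pixels"][max(0,c[1]-h):c[1]+h,max(0,c[0]-w):c[0]+w]
    cv2.imwrite(f"pics/{name}.png",cv2.resize(im,None,fx=k,fy=k,interpolation=cv2.INTER_CUBIC))
E
python3 - <<'E'
from h import *
np.set_printoptions(precision=4,suppress=True)
t=shot("top");s=shot("side")
Z={"hub_a_mid":.019,"hub_a_eye":.007,"shaft_seat":.045,"sensor_top":.038,"cap_mid":.07,"mat_top":.004,"check_top":None,"peg_1":None,"tray":0,"beaker_1":0}
for n,z in Z.items():
    for nm,p in(("top",t),("side",s)):
        for d in mark_of(n,p)[:7]:
            print(n,nm,round(d["p"],2),np.round(d["uv"],1), atz(p,d["uv"],z) if z is not None else "")
crop(t,(345,222),55,65,6,"hubs0")
crop(t,(258,214),45,40,8,"shaft0")
crop(s,(320,270),90,60,4,"hubs_s0")
crop(s,(245,215),60,45,6,"shaft_s0")
E
```

```text
hub_a_mid top 0.73 [307.5 242.1] [ 0.4469 -0.1643  0.019 ]
hub_a_mid side 0.75 [268.7 257.8] [ 0.4388 -0.1713  0.019 ]
hub_a_mid side 0.68 [168.9 154.5] [0.557  0.4713 0.019 ]
hub_a_mid side 0.29 [187.9 203.5] [0.4256 0.1782 0.019 ]
hub_a_eye top 0.59 [312.7 222.7] [ 0.5094 -0.1819  0.007 ]
hub_a_eye top 0.28 [342.1 198.4] [ 0.5892 -0.2759  0.007 ]
hub_a_eye side 0.7 [287.2 246.2] [ 0.5172 -0.1728  0.007 ]
shaft_seat top 0.59 [258.2 212. ] [ 0.536  -0.0077  0.045 ]
shaft_seat top 0.56 [378.8 244.1] [ 0.4435 -0.3817  0.045 ]
shaft_seat side 0.9 [247.3 206.9] [0.529  0.0038 0.045 ]
sensor_top top 0.55 [233.5 207.9] [0.5482 0.0696 0.038 ]
sensor_top side 0.62 [251.4 200.5] [0.5662 0.0227 0.038 ]
sensor_top side 0.38 [239.5 194.4] [0.5612 0.0732 0.038 ]
sensor_top side 0.32 [189.  153.4] [0.6001 0.3953 0.038 ]
sensor_top side 0.28 [170.4 153.5] [0.5498 0.4463 0.038 ]
cap_mid top 0.52 [268.1 274.8] [ 0.3439 -0.0406  0.07  ]
cap_mid top 0.46 [255.4 209.8] [0.5397 0.0012 0.07  ]
cap_mid top 0.42 [246.6 264.3] [0.374  0.0246 0.07  ]
cap_mid side 0.6 [215.7 250.8] [ 0.3246 -0.0837  0.07  ]
ca
[... 464 characters left out ...]
03.2] 
peg_1 top 0.97 [120.5 237.9] 
peg_1 top 0.85 [132.5 215.9] 
peg_1 top 0.81 [157.7 173.2] 
peg_1 top 0.58 [146.4 194.5] 
peg_1 side 0.89 [190.5 150.5] 
peg_1 side 0.78 [152.4 158.2] 
peg_1 side 0.68 [170.9 153.8] 
peg_1 side 0.63 [212.2 148.3] 
tray top 0.65 [343.4 221.8] [ 0.5148 -0.2809  0.    ]
tray side 0.8 [316.3 269.1] [ 0.5132 -0.2817  0.    ]
beaker_1 top 0.82 [213.2 145. ] [0.7578 0.1424 0.    ]
beaker_1 top 0.74 [302.2 144. ] [ 0.7671 -0.1478  0.    ]
beaker_1 top 0.46 [375.6 199. ] [ 0.5904 -0.3851  0.    ]
beaker_1 side 0.93 [263.4 170.2] [0.7572 0.1488 0.    ]
beaker_1 side 0.81 [328.4 204.5] [ 0.763  -0.1444  0.    ]
beaker_1 side 0.54 [171.3 152.2] [0.5894 0.5054 0.    ]
```

View pics/hubs0.png

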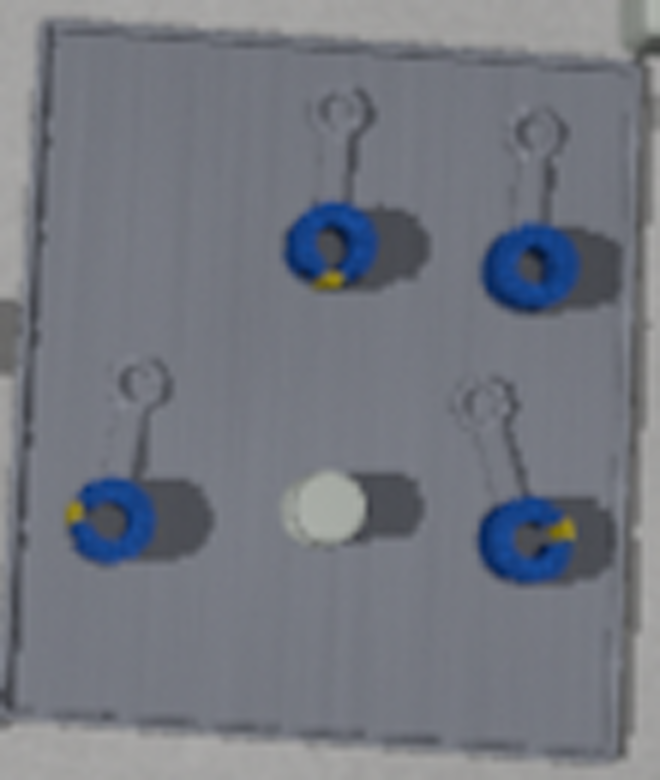

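View pics/shaft0.png

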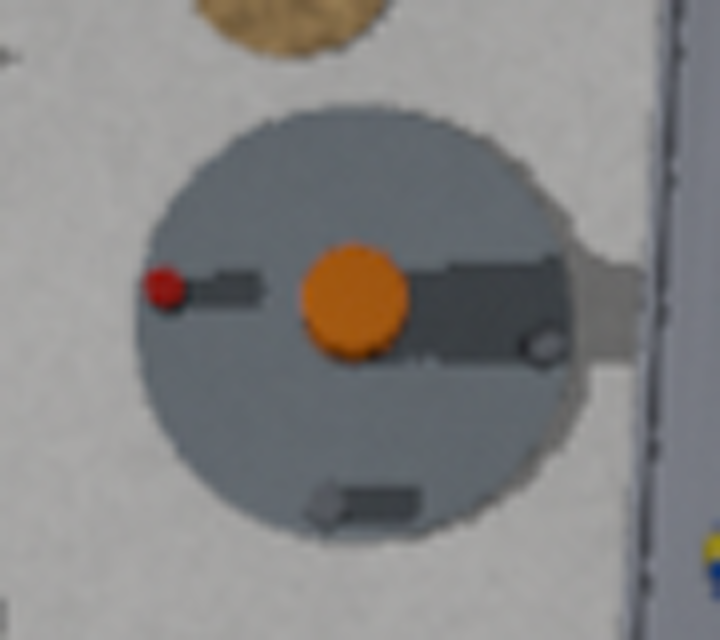

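View pics/hubs_s0.png

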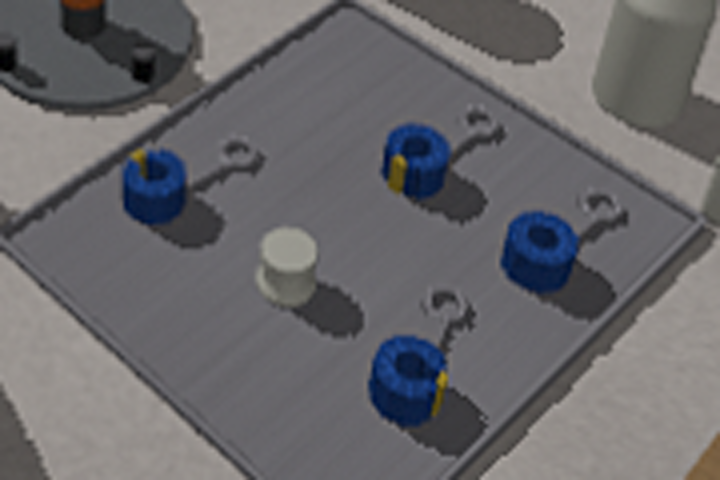

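View pics/shaft_s0.png

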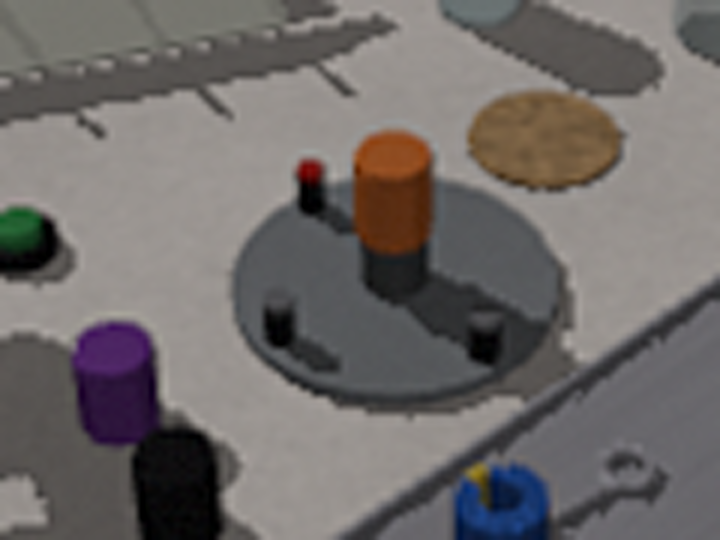

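```bash
cat >> h.py <<'E'
def cyl(x,y,z0,z1,r,n=48):
    a=np.linspace(0,2*np.pi,n,endpoint=False);c=np.c_[x+r*np.cos(a),y+r*np.sin(a)]
    return np.r_[np.c_[c,np.full(n,z0)],np.c_[c,np.full(n,z1)]]
def hullcen(p,X):
    h=cv2.convexHull(proj(p,X).astype(np.float32));m=cv2.moments(h);return np.array([m["m10"],m["m01"]])/m["m00"],m["m00"]
def fitcyl(p,mask,z0,z1,r):
    # mask->convex hull filled; solve xy so the projected hull centroid agrees
    cs=cv2.findContours(mask.astype(np.uint8),cv2.RETR_EXTERNAL,cv2.CHAIN_APPROX_NONE)[0]
    c=max(cs,key=cv2.contourArea);f=np.zeros(mask.shape,np.uint8);cv2.drawContours(f,[cv2.convexHull(c)],-1,1,-1)
    v,u=np.nonzero(f);t=np.array([u.mean(),v.mean()])
    x=atz(p,t,(z0+z1)/2)[:2]
    for _ in range(6):
        g,A=hullcen(p,cyl(*x,z0,z1,r)); 
        x=x+(atz(p,t,(z0+z1)/2)-atz(p,g,(z0+z1)/2))[:2]
    return x,f.sum()/A,t
def hsv(p): return cv2.cvtColor(p["pixels"],cv2.COLOR_BGR2HSV)
def blobs(m,amin=25):
    n,l,s,c=cv2.connectedComponentsWithStats(m.astype(np.uint8));return [(l==i,c[i],s[i,4]) for i in range(1,n) if s[i,4]>=amin]
E
python3 - <<'E'
from h import *
np.set_printoptions(precision=4,suppress=True)
for n in("top","side"):
    p=shot(n);H=hsv(p);h,s,v=[H[...,i].astype(int) for i in range(3)]
    print(n)
    def go(lab,m,z0,z1,r,near=None,amin=25):
        for b,c,a in blobs(m,amin):
            x,q,t=fitcyl(p,b,z0,z1,r); print(lab,x,"ratio %.2f"%q,t)
    go("orange",(h>=5)&(h<=16)&(s>190)&(v>60),.045,.095,.02)
    go("purple",(h>=130)&(h<=150)&(s>120)&(v>50),0.0,.05,.02)
    go("green",(h>=50)&(h<=85)&(s>120)&(v>50),.02,.02,.014,amin=15)
    go("red",((h<=4)|(h>=176))&(s>150)&(v>80),.038,.038,.008,amin=6)
    go("mat",(h>=12)&(h<=24)&(s>80)&(s<190)&(v>90),.004,.004,.045,amin=200)
    go("blue",(((h>=105)&(h<=128))|((h>=22)&(h<=32)))&(s>140)&(v>40),.004,.034,.022,amin=50)
E
```

```text
top
orange [ 0.5342 -0.0036] ratio 0.88 [256.942 211.5  ]
purple [0.3713 0.0284] ratio 0.92 [245.44  265.232]
green [0.4147 0.1676] ratio 1.12 [201.2676 250.4366]
red [ 0.8161 -0.3859] ratio 4.39 [377.6988 127.6506]
red [0.5428 0.0707] ratio 0.83 [233.1176 209.5882]
mat [0.6854 0.0247] ratio 0.95 [248.871  167.3357]
mat [ 0.4524 -0.6778] ratio 5.50 [468.6079 243.7068]
blue [0.8632 0.0202] ratio 0.30 [251.3208 112.6415]
blue [0.7032 0.5627] ratio 0.30 [ 80.6833 157.5   ]
blue [ 0.5914 -0.2825] ratio 0.89 [344.9057 197.2013]
blue [ 0.5811 -0.388 ] ratio 0.99 [378.1081 201.0541]
blue [ 0.4426 -0.1666] ratio 0.91 [308.3141 243.4744]
blue [ 0.4371 -0.3835] ratio 0.94 [377.3933 246.5281]
blue [ 0.2009 -0.6615] ratio 7.13 [468.9389 325.3979]
side
orange [ 0.5305 -0.0057] ratio 0.86 [249.6872 201.8768]
purple [0.37   0.0293] ratio 0.82 [203.3991 233.0826]
green [0.4116 0.1624] ratio 1.02 [187.4103 207.4872]
red [ 0.9486 -0.2984] ratio 6.55 [401.3467 190.7467]
red [0.5402 0.0679] ratio 0.76 [236. 198.]
mat [0.6823 0.023 ] ratio 0.94 [274.987  192.8604]
mat [ 0.5107 -0.6254] ratio 3.56 [442.7934 355.846 ]
blue [ 0.5891 -0.2825] ratio 0.96 [333.4819 249.9076]
blue [ 0.4415 -0.1662] ratio 0.92 [268.0041 256.3402]
blue [ 0.5794 -0.3875] ratio 1.01 [364.4351 272.474 ]
blue [ 0.4363 -0.3827] ratio 1.00 [331.5238 304.4986]
```

```bash
python3 - <<'E'
from h import *
np.set_printoptions(precision=4,suppress=True)
t=shot("top");s=shot("side")
P=[x["uv"] for x in mark_of("peg_1",t) if x["p"]>.3];Q=[x["uv"] for x in mark_of("peg_1",s) if x["p"]>.3]
print(np.array(P),np.array(Q))
P=sorted(P,key=lambda u:u[0]);Q=sorted(Q,key=lambda u:u[0])
for a,b in zip(P,Q): print(a,b,*tri([ray(t,a),ray(s,b)]))
for n in("peg_1",):
  for p in(t,s):
    for d in spot_in(n,p)[:6]: print("spot",d["p"],d["uv"])
g=tri([ray(t,[201.27,250.44]),ray(s,[187.4,207.5])]);print("green",g)
crop(t,(150,210),60,60,6,"rack0");crop(s,(190,165),75,50,5,"rack_s0")
for d in silhouettes("tray",t)[:1]: print(d["p"])
E
```

```text
[[134.5 215.6]
 [147.9 195.6]
 [159.8 174.2]
 [118.7 241. ]] [[191.3 150.9]
 [153.  158.2]
 [210.8 150. ]
 [170.1 153.8]
 [187.4 205. ]
 [341.2 286.4]]
[118.7, 241.0] [153.0, 158.2] [0.4432 0.4043 0.0849] [np.float64(0.008378541728268638), np.float64(0.00837854172826854)]
[134.5, 215.6] [170.1, 153.8] [0.5081 0.3669 0.0914] [np.float64(0.005374998783276456), np.float64(0.00537499878327668)]
[147.9, 195.6] [187.4, 205.0] [ 0.5967  0.4086 -0.2234] [np.float64(0.0260770158742041), np.float64(0.026077015874204003)]
[159.8, 174.2] [191.3, 150.9] [0.6065 0.3152 0.0895] [np.float64(0.04022169139043541), np.float64(0.04022169139043529)]
spot 0.85 [147.6, 212.7]
spot 0.6 [239.0, 199.5]
spot 0.57 [183.5, 166.1]
spot 0.37 [314.9, 272.7]
green (array([0.415 , 0.1682, 0.0142]), [np.float64(0.00012140572212143648), np.float64(0.00012140572212154746)])
0.85
```

Emit:
jog_arm(targets="40 -41 0 0 0 0 1;0 -41 0 0 0 0 1")

```text
time: 1.82
eef_pos: [0.2973, 0.552, 0.2312]
tcp_rot: [0.2, 0.98, 0.002, 0.0]
contact_force: [0.4, -2.3, 0.2]
opening: 1.0
```

View pics/rack0.png

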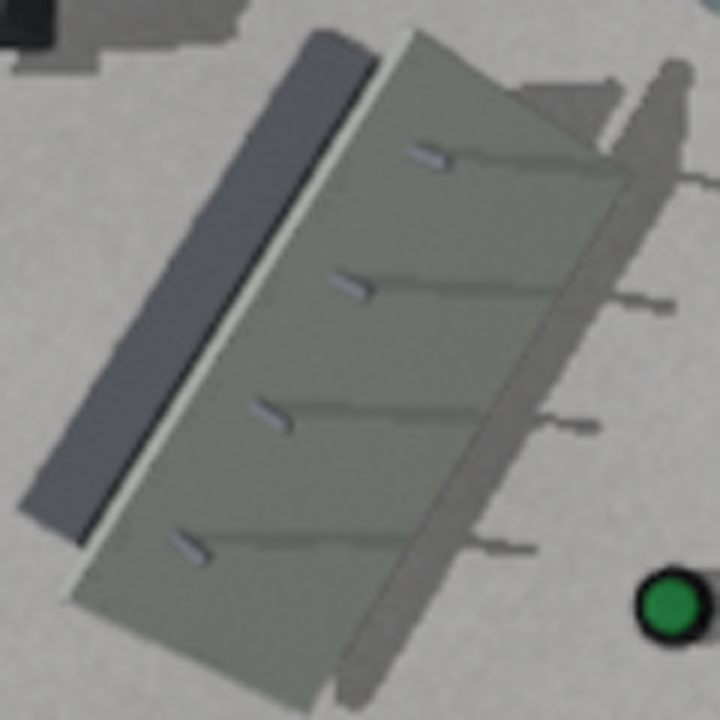

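View pics/rack_s0.png

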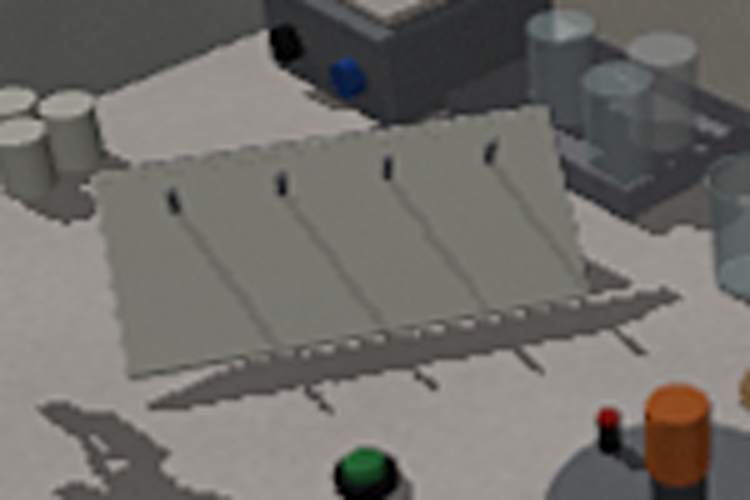

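```bash
cat > rack.py <<'E'
from h import *
from scipy.optimize import least_squares
np.set_printoptions(precision=4,suppress=True)
t=shot("top");s=shot("side")
tf=np.array([(174,533),(254,402),(332,273),(410,148)])/6+[90,150]-.4; tt=np.array([(208,560),(290,430),(370,297),(450,165)])/6+[90,150]-.4
sf=np.array([(177,213),(283,197),(388,180),(490,164)])/5+[115,115]-.4; st=np.array([(171,190),(281,173),(388,157),(493,141)])/5+[115,115]-.4
tc=np.array([(415,30),(630,175),(310,712),(70,600)])/6+[90,150]-.4   # far-up, far-down, near-down, near-up
sc=np.array([(545,105),(590,290),(133,377),(98,175)])/5+[115,115]-.4
def model(q):
    x,y,z,b,o=q[:5]; up=np.array([np.cos(b),np.sin(b),0]);row=np.array([np.sin(b),-np.cos(b),0])
    c,sn=np.cos(np.radians(40)),np.sin(np.radians(40))
    zz=c*np.array([0,0,1])-sn*up; ux=c*up+sn*np.array([0,0,1])
    f=np.array([x,y,z])+np.outer((np.arange(4)-1.5)*.075,row); e0=f[0]-row*o;e1=f[3]+row*o
    C=np.array([e1+.035*ux,e1-.115*ux,e0-.115*ux,e0+.035*ux])
    return f,f+.04*zz,C,ux,row,zz
def res(q):
    f,tp,C,*_=model(q); d=np.r_[q[5:7],0]; r=[]
    return np.r_[(proj(t,f)-tf).ravel(),(proj(t,tp)-tt).ravel(),(proj(t,C)-tc).ravel(),(proj(s,f+d)-sf).ravel(),(proj(s,tp+d)-st).ravel(),(proj(s,C+d)-sc).ravel(),q[5:7]*200]
if __name__=="__main__":
    for b0 in(.5,):
        q=least_squares(res,[.55,.37,.1,-.0+b0,.05,0,0],loss="soft_l1")
        print(q.x,q.cost);print(np.round(q.fun.reshape(-1,2),1).T)
        f,tp,C,ux,row,zz=model(q.x);print("feet",f,"tips",tp,"C",C,"ux",ux,"row",row,"z",zz);np.save("rack.npy",np.r_[f.ravel(),ux,row,zz])
E
python3 rack.py
```

```text
[0.5406 0.3515 0.0915 1.0728 0.0502 0.0013 0.0003] 5.023869169653752
[[ 0.8  0.7  0.7  0.6 -0.1 -0.4 -0.4 -0.6 -0.7  0.1  0.1 -0.8 -0.   0.2
  -0.  -0.2  0.2  0.2  0.2  0.1  0.1 -0.2 -0.1 -0.5  0.3]
 [ 0.6  0.6  0.6  0.3 -0.2 -0.8 -0.6 -0.3 -0.   0.1  0.2 -0.7 -0.5 -0.8
  -0.7 -0.7  0.4  0.4  0.2  0.1  0.1  1.4  0.4  0.   0.1]]
feet [[0.4418 0.4052 0.0915]
 [0.5077 0.3694 0.0915]
 [0.5736 0.3336 0.0915]
 [0.6394 0.2977 0.0915]] tips [[0.4295 0.3826 0.1222]
 [0.4954 0.3468 0.1222]
 [0.5613 0.311  0.1222]
 [0.6272 0.2751 0.1222]] C [[0.6963 0.2973 0.114 ]
 [0.6414 0.1964 0.0176]
 [0.3556 0.3518 0.0176]
 [0.4105 0.4527 0.114 ]] ux [0.3659 0.673  0.6428] row [ 0.8785 -0.4777  0.    ] z [-0.3071 -0.5647  0.766 ]
```

Emit:
jog_arm(targets="16 -38 0 0 0 2.3 1;16 -38 0 0 0 2.3 1;16 -38 0 0 0 2.3 1;16 -38 0 0 0 2.3 1;16 -38 0 0 0 2.3 1;16 -38 0 0 0 2.3 1;16 -38 0 0 0 2.3 1;16 -38 0 0 0 2.3 1;16 -38 0 0 0 2.3 1;16 -38 0 0 0 2.3 1", force=40)

```text
time: 2.75
eef_pos: [0.4515, 0.1674, 0.2327]
tcp_rot: [-0.014, 1.0, 0.002, 0.002]
contact_force: [1.4, -0.1, -0.4]
opening: 1.0
```

Emit:
jog_arm(targets="16 -34 -10 0 0 -0.3 1;16 -34 -20 0 0 -0.3 1;16 -34 -20 0 0 -0.3 1;16 -34 -20 0 0 -0.3 1;16 -34 -20 0 0 -0.3 1;1 -2 0 0 0 0 1;0 0 0 0 0 0 1")

```text
time: 3.33
eef_pos: [0.5394, -0.012, 0.151]
tcp_rot: [0.003, 1.0, 0.001, 0.013]
contact_force: [0.3, 0.1, 0.9]
opening: 0.999
```

```bash
cat >> h.py <<'E'
def Rdown(thy):
    a=np.radians(thy);ty=np.array([np.cos(a),np.sin(a),0]);tz=np.array([0,0,-1.]);return np.c_[np.cross(ty,tz),ty,tz]
def need(pos,Rt):
    s=get_state();R0=R.from_quat(s["tcp_rot"]).as_matrix()
    rv=np.degrees(R.from_matrix(Rt@R0.T).as_rotvec());d=(np.array(pos)-s["eef_pos"])*1e3
    print("t %.2f d"%s["time"],np.round(d,1),"rot",np.round(rv,1),"F",np.round(s["contact_force"],1),"open %.3f"%s["opening"],"q",np.round(s["qpos"],2))
E
python3 -c "
from h import *
need([.5325,-.0045,.0613],Rdown(90))"
```

```text
t 3.33 d [ -6.9   7.5 -89.7] rot [-0.1  1.5  0.3] F [0.3 0.1 0.9] open 0.999 q [-0.21  0.06  1.99  0.01  1.07 -1.78]
```

Emit:
jog_arm(targets="-5 5 0 0 1.5 0.3 1;-2 2 -20 0 0 0 1;0 0 -25 0 0 0 1;0 0 -25 0 0 0 1;0 0 -18 0 0 0 1;0 0 0 0 0 0 1;0 0 0 0 0 0 1")

```text
time: 3.92
eef_pos: [0.5372, 0.0002, 0.0682]
tcp_rot: [-0.002, 1.0, 0.001, 0.006]
contact_force: [-0.0, -0.2, 1.1]
opening: 1.002
```

```bash
python3 -c "
from h import *
need([.5325,-.0045,.0613],Rdown(90))
t=shot('top');crop(t,(258,210),50,40,8,'g1')
s=shot('side');crop(s,(250,200),50,40,8,'g1s')"
```

```text
t 3.92 d [-4.7 -4.7 -6.9] rot [-0.1  0.7 -0.2] F [-0.  -0.2  1.1] open 1.002 q [-0.19  0.18  2.04  0.    0.92 -1.77]
```

Emit:
jog_arm(targets="-4 -4 0 0 0.7 -0.2 1;0 0 0 0 0 0 1;0 0 0 0 0 0 1")

```text
time: 4.27
eef_pos: [0.536, -0.0043, 0.0734]
tcp_rot: [-0.001, 1.0, -0.0, 0.004]
contact_force: [-0.6, -0.1, -0.1]
opening: 1.002
```

```bash
python3 -c "
from h import *
need([.5325,-.0045,.0613],Rdown(90));shot('top');need([.5325,-.0045,.0613],Rdown(90));shot('top');need([.5325,-.0045,.0613],Rdown(90))"
```

```text
t 4.27 d [ -3.5  -0.2 -12.1] rot [ 0.   0.5 -0.1] F [-0.6 -0.1 -0.1] open 1.002 q [-0.2   0.17  2.03  0.    0.93 -1.77]
t 4.32 d [ -3.7  -0.1 -12.3] rot [ 0.   0.5 -0.1] F [ 0.7  0.9 -0. ] open 0.998 q [-0.2   0.17  2.03  0.    0.93 -1.77]
t 4.37 d [ -3.5  -0.2 -11.9] rot [ 0.   0.5 -0.1] F [ 0.4  0.1 -0.4] open 1.000 q [-0.2   0.17  2.03  0.    0.93 -1.77]
```

View pics/g1s.png

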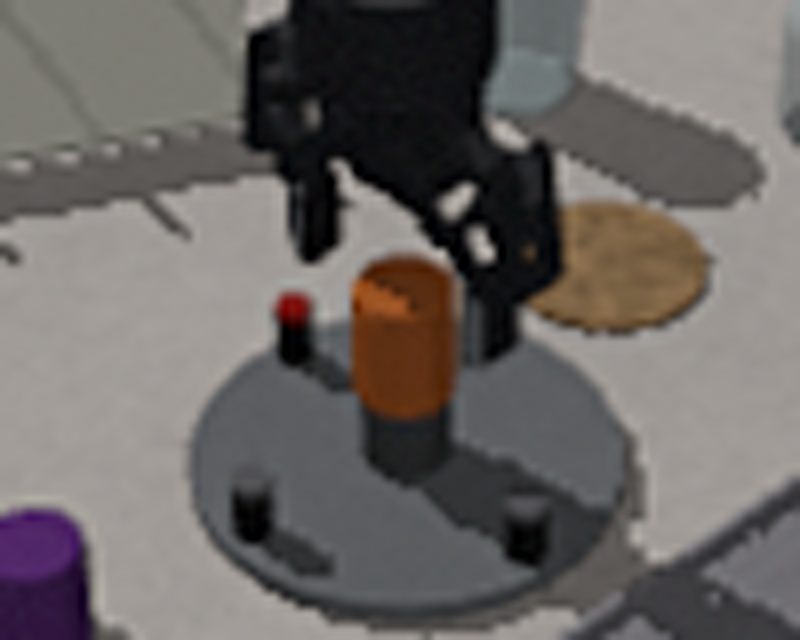

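Emit:
jog_arm(targets="-3 0 -12 0 0.5 0 1;-1 0 -6 0 0 0 1;0 0 0 0 0 0 0;0 0 0 0 0 0 -1;0 0 0 0 0 0 -1;0 0 0 0 0 0 -1;0 0 0 0 0 0 -1;0 0 0 0 0 0 -1")

```text
time: 5.03
eef_pos: [0.5313, -0.0046, 0.0532]
tcp_rot: [-0.0, 1.0, -0.0, -0.001]
contact_force: [-0.2, 0.1, -0.8]
opening: 0.464
```

```bash
python3 -c "
from h import *
need([.5325,-.0045,.0613],Rdown(90))"
```

```text
t 5.03 d [1.2 0.1 8.1] rot [ 0.  -0.1 -0. ] F [-0.2  0.1 -0.8] open 0.464 q [-0.2   0.2   2.04 -0.    0.9  -1.77]
```

Emit:
jog_arm(targets="0 0 15 0 0 0 -1;0 0 25 0 0 0 -1;0 0 25 0 0 0 -1;0 0 15 0 0 0 -1;0 0 0 0 0 0 -1")

```text
time: 5.45
eef_pos: [0.5298, -0.0042, 0.134]
tcp_rot: [-0.0, 1.0, 0.0, -0.002]
contact_force: [-0.4, 0.4, 0.7]
opening: 0.462
```

```bash
python3 -c "
from h import *
need([.684,.024,.0142],Rdown(90))
t=shot('top','t2');s=shot('side','s2');crop(s,(250,190),60,50,6,'g2s')"
```

```text
t 5.45 d [ 154.2   28.2 -119.8] rot [-0.1 -0.3 -0. ] F [-0.4  0.4  0.7] open 0.462 q [-0.2   0.07  2.01 -0.    1.06 -1.77]
```

View pics/g2s.png

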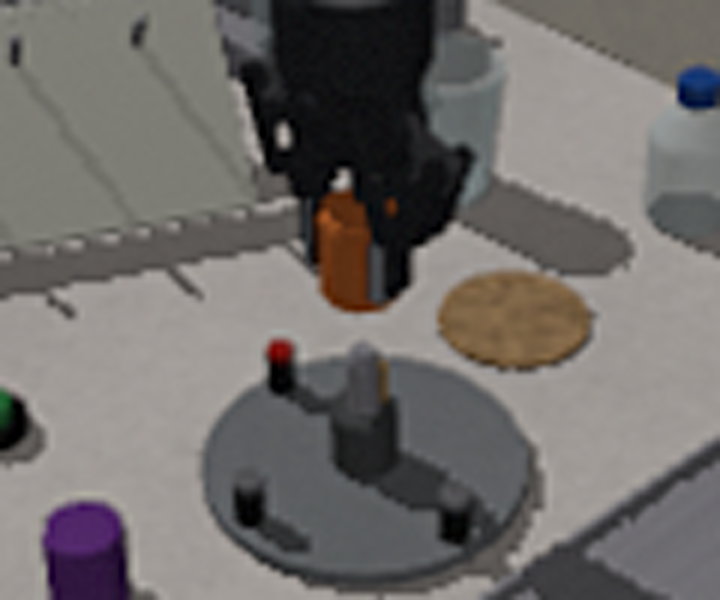

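Emit:
jog_arm(targets="25 5 0 0 0 0 -1;38 7 -10 0 0 0 -1;38 7 -15 0 0 0 -1;38 7 -15 0 0 0 -1;12 2 -15 0 0 0 -1;0 0 0 0 0 0 -1;0 0 0 0 0 0 -1")

```text
time: 6.13
eef_pos: [0.6759, 0.0264, 0.0588]
tcp_rot: [0.001, 1.0, 0.002, -0.015]
contact_force: [-0.1, 0.3, -0.4]
opening: 0.465
```

```bash
python3 -c "
from h import *
need([.684,.024,.0142],Rdown(90))"
```

```text
t 6.13 d [  8.1  -2.4 -44.6] rot [-0.2 -1.7  0.1] F [-0.1  0.3 -0.4] open 0.465 q [-0.11  0.48  1.66  0.    1.03 -1.68]
```

Emit:
jog_arm(targets="8 -2 -12 0 -1.7 0 -1;0 0 -12 0 0 0 -1;0 0 -8 0 0 0 -1;0 0 0 0 0 0 -1;0 0 0 0 0 0 -1")

```text
time: 6.55
eef_pos: [0.6774, 0.0241, 0.0223]
tcp_rot: [0.001, 1.0, 0.002, -0.005]
contact_force: [0.4, 0.9, 0.0]
opening: 0.463
```

```bash
python3 -c "
from h import *
need([.684,.024,.0142],Rdown(90))"
```

```text
t 6.55 d [ 6.6 -0.1 -8.1] rot [-0.3 -0.5  0.1] F [0.4 0.9 0. ] open 0.463 q [-0.12  0.52  1.68  0.    0.95 -1.69]
```

Emit:
jog_arm(targets="6 0 0 0 -0.5 0 -1;2 0 -5 0 0 0 -1;0 0 -4 0 0 0 -1;0 0 0 0 0 0 -1")

```text
time: 6.88
eef_pos: [0.6867, 0.0239, 0.0155]
tcp_rot: [0.001, 1.0, 0.002, 0.002]
contact_force: [-0.7, 0.9, -0.9]
opening: 0.465
```

```bash
python3 -c "
from h import *
need([.684,.024,.0122],Rdown(90))"
```

```text
t 6.88 d [-2.7  0.1 -3.3] rot [-0.3  0.2  0.1] F [-0.7  0.9 -0.9] open 0.465 q [-0.11  0.54  1.66  0.01  0.94 -1.69]
```

Emit:
jog_arm(targets="0 0 -3 0 0 0 -1;0 0 -1 0 0 0 -1;0 0 -1 0 0 0 -1")

```text
time: 7.13
eef_pos: [0.6879, 0.0238, 0.0122]
tcp_rot: [0.001, 1.0, 0.002, 0.002]
contact_force: [-3.3, 0.3, 7.4]
opening: 0.466
```

Emit:
jog_arm(targets="0 0 -1 0 0 0 -1;0 0 0 0 0 0 -1;0 0 0 0 0 0 0.2;0 0 0 0 0 0 1;0 0 0 0 0 0 1;0 0 10 0 0 0 1")

```text
time: 7.63
eef_pos: [0.6867, 0.0241, 0.0201]
tcp_rot: [0.001, 1.0, 0.002, 0.001]
contact_force: [-0.8, 0.4, -0.2]
opening: 0.985
```

```bash
python3 -c "
from h import *
need([.684,.024,.0122],Rdown(90))"
```

```text
t 7.63 d [-2.7 -0.1 -7.9] rot [-0.2  0.1  0.1] F [-0.8  0.4 -0.2] open 0.985 q [-0.11  0.54  1.66  0.01  0.94 -1.69]
```

Emit:
jog_arm(targets="0 0 25 0 0 0 1;0 0 38 0 0 0 1;0 0 38 0 0 0 1;-5 -10 30 0 0 -7 1;-10 -17 0 0 0 -7 1;-10 -17 0 0 0 -7 1;-10 -17 0 0 0 -7 1;-10 -17 0 0 0 -7 1;-10 -17 0 0 0 -7 1;-10 -17 0 0 0 -7 1")

```text
time: 8.47
eef_pos: [0.6213, -0.0886, 0.1677]
tcp_rot: [0.424, 0.905, 0.004, 0.009]
contact_force: [-0.8, -0.3, -0.4]
opening: 1.003
```

```bash
cat > scan.py <<'E'
from h import *
np.set_printoptions(precision=4,suppress=True)
import sys
need([.4367,-.383,.15],Rdown(-76))
for n in("top","side"):
    p=shot(n,n+sys.argv[1]);H=hsv(p);h,s,v=[H[...,i].astype(int) for i in range(3)]
    def go(lab,m,z0,z1,r,amin=25):
        for b,c,a in blobs(m,amin):
            x,q,t=fitcyl(p,b,z0,z1,r)
            if .5<q<1.5 : print(n,lab,x,"ratio %.2f"%q,t)
    go("orange",(h>=5)&(h<=16)&(s>190)&(v>60),.004,.054,.02)
    go("blue",(((h>=105)&(h<=128))|((h>=22)&(h<=32)))&(s>140)&(v>40),.004,.034,.022,amin=50)
E
python3 scan.py 3
```

```text
t 8.47 d [-184.6 -294.4  -17.7] rot [   1.2    0.7 -115.8] F [-0.8 -0.3 -0.4] open 1.003 q [-0.31  0.23  1.76  0.01  1.13 -1.  ]
top orange [0.692  0.0232] ratio 0.91 [249.3041 163.5203]
top blue [ 0.5914 -0.2825] ratio 0.89 [344.9057 197.2013]
top blue [ 0.5803 -0.3876] ratio 0.95 [377.9886 201.3011]
top blue [ 0.4426 -0.1666] ratio 0.91 [308.3141 243.4744]
top blue [ 0.4369 -0.3836] ratio 0.93 [377.4318 246.5966]
side orange [0.6892 0.0211] ratio 0.88 [276.9489 186.25  ]
side blue [ 0.5892 -0.2825] ratio 0.96 [333.5   249.876]
side blue [ 0.4417 -0.1662] ratio 0.91 [268.0586 256.2887]
side blue [ 0.5793 -0.3873] ratio 0.99 [364.3742 272.4702]
side blue [ 0.4363 -0.3827] ratio 1.00 [331.5238 304.4986]
```

Emit:
jog_arm(targets="-11 -18 -1 0 0 -7 1;-11 -18 -1 0 0 -7 1;-11 -18 -1 0 0 -7 1;-11 -18 -1 0 0 -7 1;-11 -18 -1 0 0 -7 1;-11 -18 -1 0 0 -7 1;-11 -18 -1 0 0 -7 1;-11 -18 -1 0 0 -7 1;-11 -18 -1 0 0 -7 1;-11 -18 -1 0 0 -7 1")

```text
time: 9.4
eef_pos: [0.5125, -0.2689, 0.1631]
tcp_rot: [0.872, 0.489, -0.0, 0.014]
contact_force: [-0.3, 0.6, 0.2]
opening: 1.001
```

```bash
python3 - <<'E'
from h import *
need([.4366,-.382,.12],Rdown(-76))
t=cv2.imread("pics/top3.png");s=cv2.imread("pics/side3.png")
crop({"pixels":t},(258,214),40,35,10,"shaft3");crop({"pixels":s},(245,215),45,35,8,"shaft_s3")
E
```

```text
t 9.40 d [ -75.9 -113.1  -43.1] rot [  1.6   0.2 -44.6] F [-0.3  0.6  0.2] open 1.001 q [-0.65  0.13  1.89 -0.01  1.1  -0.1 ]
```

View pics/shaft3.png

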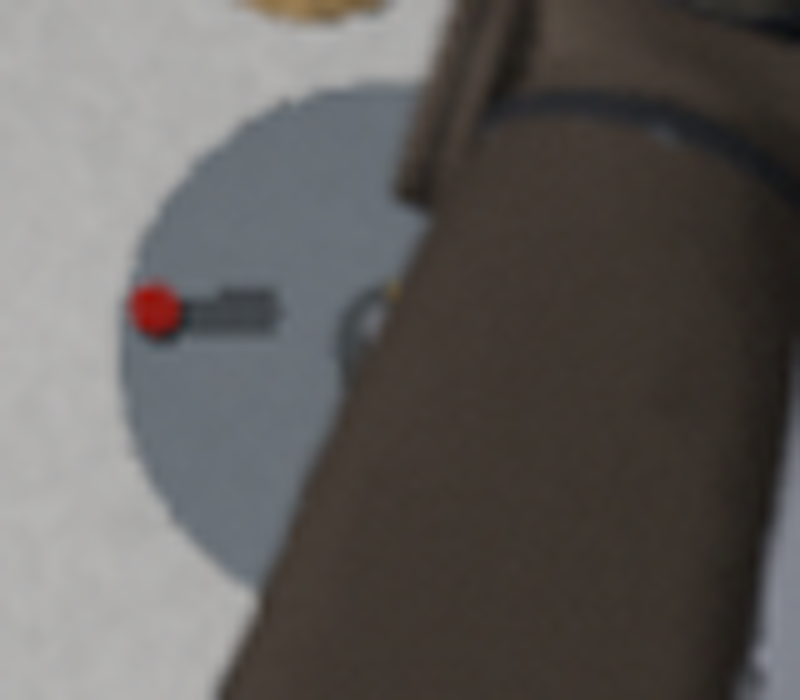

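View pics/shaft_s3.png

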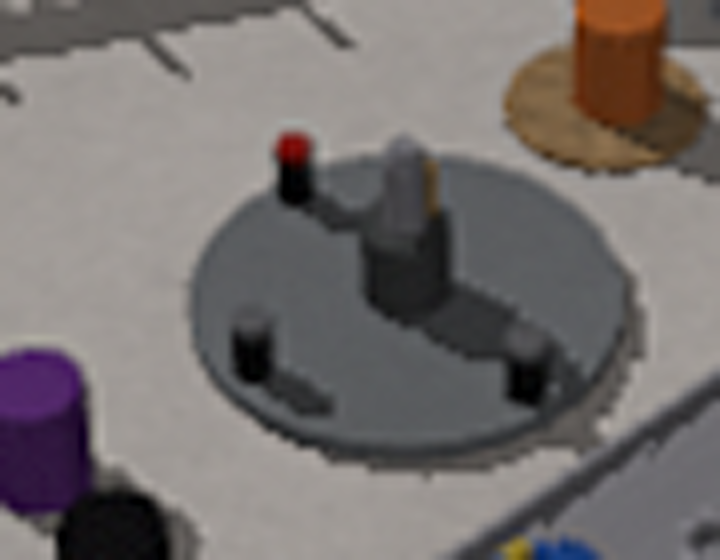

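```bash
python3 - <<'E'
from h import *
t=shot("top");s=shot("side")
E={"A":[(146,384),(240,152)],"B":[(344,110),(483,123)],"E":[(540,133),(603,207)],"C":[(487,402),(446,304)]}
C={"A":[(.4426,-.1666),(.4416,-.1662)],"B":[(.5914,-.2825),(.5891,-.2825)],"E":[(.5807,-.3878),(.5794,-.3875)],"C":[(.437,-.3836),(.4363,-.3827)]}
for k in E:
    a=atz(t,np.array(E[k][0])/6+[290,157]-.4,.009)[:2]-C[k][0];b=atz(s,np.array(E[k][1])/4+[230,210]-.4,.009)[:2]-C[k][1]
    print(k,*[(np.round(v,4),round(np.linalg.norm(v),4),round(np.degrees(np.arctan2(v[1],v[0])),1)) for v in(a,b)])
crop(t,(372,236),25,30,10,"C_t");crop(s,(335,297),25,25,12,"C_s")
E
```

```text
A (array([ 0.0734, -0.019 ]), np.float64(0.0758), np.float64(-14.5)) (array([ 0.0748, -0.0163]), np.float64(0.0765), np.float64(-12.3))
B (array([ 0.0742, -0.0091]), np.float64(0.0748), np.float64(-7.0)) (array([ 0.0747, -0.0093]), np.float64(0.0753), np.float64(-7.1))
E (array([ 0.0744, -0.009 ]), np.float64(0.075), np.float64(-6.9)) (array([ 0.0734, -0.0077]), np.float64(0.0738), np.float64(-6.0))
C (array([0.0728, 0.0173]), np.float64(0.0749), np.float64(13.3)) (array([0.0713, 0.0183]), np.float64(0.0736), np.float64(14.4))
```

View pics/C_t.png

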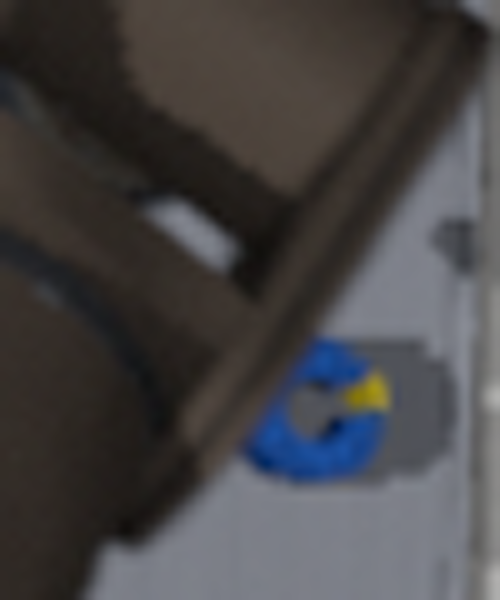

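View pics/C_s.png

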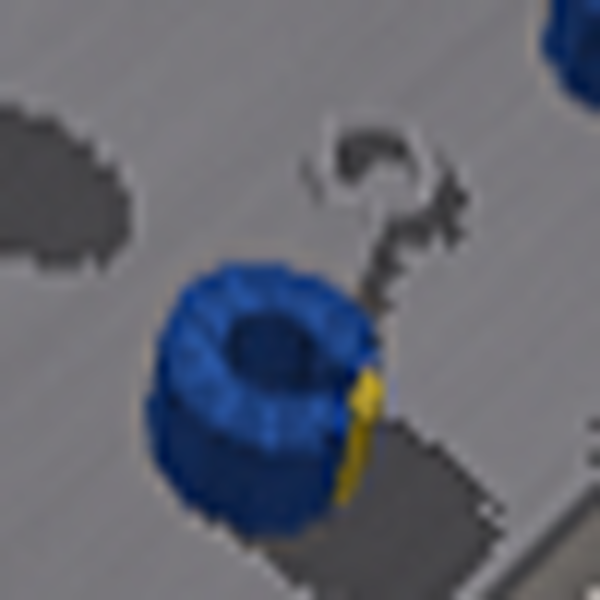

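Emit:
jog_arm(targets="-11 -16 0 0 0 -7 1;-11 -16 0 0 0 -7 1;-11 -16 0 0 0 -7 1;-11 -16 -5 0.8 0 -7 1;-11 -16 -5 0.8 0 -7 1;-11 -16 -10 0 0 -7 1;-8 -12 -10 0 0 -3 1;0 0 0 0 0 0 1")

```text
time: 10.17
eef_pos: [0.4434, -0.3757, 0.1363]
tcp_rot: [0.993, 0.119, 0.005, 0.002]
contact_force: [-0.4, -0.3, 0.1]
opening: 1.0
```

```bash
python3 scan.py 4|head -1; python3 -c "
from h import *
need([.436,-.3815,.06],Rdown(-76.2))"
```

```text
t 10.17 d [-6.7 -7.3 13.7] rot [0.1 0.6 0.4] F [-0.4 -0.3  0.1] open 1.000 q [-0.88  0.17  1.89  0.01  1.07  0.45]
t 10.27 d [ -8.9  -6.7 -77.9] rot [0.2 0.7 0. ] F [-0.1 -0.4 -0.5] open 0.998 q [-0.88  0.17  1.89  0.01  1.07  0.45]
```

Emit:
jog_arm(targets="-8 -6 -5 0.2 0.7 0 0.35;-2 -1 -20 0 0 0 0.35;0 0 -20 0 0 0 0.35;0 0 -10 0 0 0 0.35;0 0 0 0 0 0 0.35;0 0 0 0 0 0 0.35")

```text
time: 10.77
eef_pos: [0.4396, -0.38, 0.0857]
tcp_rot: [0.992, 0.13, 0.001, 0.002]
contact_force: [-0.3, -0.7, 0.4]
opening: 0.678
```

```bash
python3 -c "
from h import *
need([.436,-.3815,.008],Rdown(-76.2));s=shot('side');crop(s,(335,290),35,30,10,'g4')"
```

```text
t 10.77 d [ -3.6  -1.5 -77.7] rot [ 0.3  0.2 -1.1] F [-0.3 -0.7  0.4] open 0.678 q [-0.89  0.24  1.92 -0.    0.98  0.42]
```

View pics/g4.png

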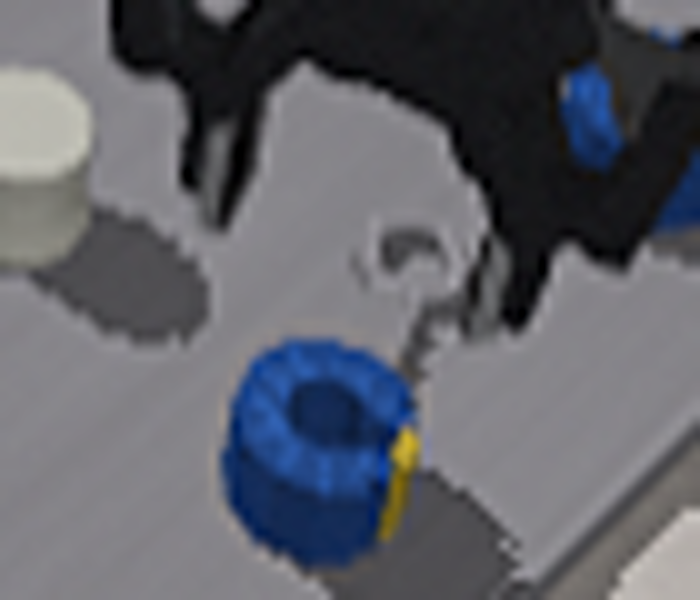

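Emit:
jog_arm(targets="-3 -1 -25 0.3 0.2 -1 0.35;0 0 -25 0 0 0 0.35;0 0 -10 0 0 0 0.35;0 0 0 0 0 0 0.35;0 0 0 0 0 0 0.35")

```text
time: 11.23
eef_pos: [0.4407, -0.3842, 0.0316]
tcp_rot: [0.992, 0.123, 0.003, 0.005]
contact_force: [-0.3, 0.9, 0.8]
opening: 0.675
```

```bash
python3 -c "
from h import *
need([.436,-.3815,.008],Rdown(-76.2))"
```

```text
t 11.23 d [ -4.7   2.7 -23.6] rot [ 0.5  0.4 -0.3] F [-0.3  0.9  0.8] open 0.675 q [-0.89  0.33  1.93 -0.    0.87  0.43]
```

Emit:
jog_arm(targets="-4 2 -8 0.5 0.4 -0.3 0.35;-1 1 -8 0 0 0 0.35;0 0 -4 0 0 0 0.35;0 0 0 0 0 0 0.35;0 0 0 0 0 0 0.35")

```text
time: 11.65
eef_pos: [0.4373, -0.3832, 0.0145]
tcp_rot: [0.993, 0.12, 0.002, 0.003]
contact_force: [-0.1, -0.2, 0.3]
opening: 0.676
```

```bash
python3 -c "
from h import *
need([.436,-.3815,.008],Rdown(-76.2))"
```

```text
t 11.65 d [-1.3  1.7 -6.5] rot [0.3 0.2 0. ] F [-0.1 -0.2  0.3] open 0.676 q [-0.89  0.35  1.94 -0.    0.85  0.44]
```

Emit:
jog_arm(targets="-2 1 -5 0.3 0.2 0 0.35;0 0 -3 0 0 0 0.2;0 0 0 0 0 0 -1;0 0 0 0 0 0 -1;0 0 0 0 0 0 -1;0 0 0 0 0 0 -1;0 0 0 0 0 0 -1")

```text
time: 12.23
eef_pos: [0.4358, -0.383, 0.007]
tcp_rot: [0.993, 0.12, 0.001, 0.001]
contact_force: [0.2, 0.2, -0.1]
opening: 0.504
```

```bash
python3 -c "
from h import *
need([.436,-.3815,.008],Rdown(-76.2));s=shot('side');crop(s,(335,290),35,30,10,'g5')"
```

```text
t 12.23 d [0.2 1.5 1. ] rot [0.1 0.1 0. ] F [ 0.2  0.2 -0.1] open 0.504 q [-0.9   0.37  1.94  0.    0.84  0.43]
```

View pics/g5.png

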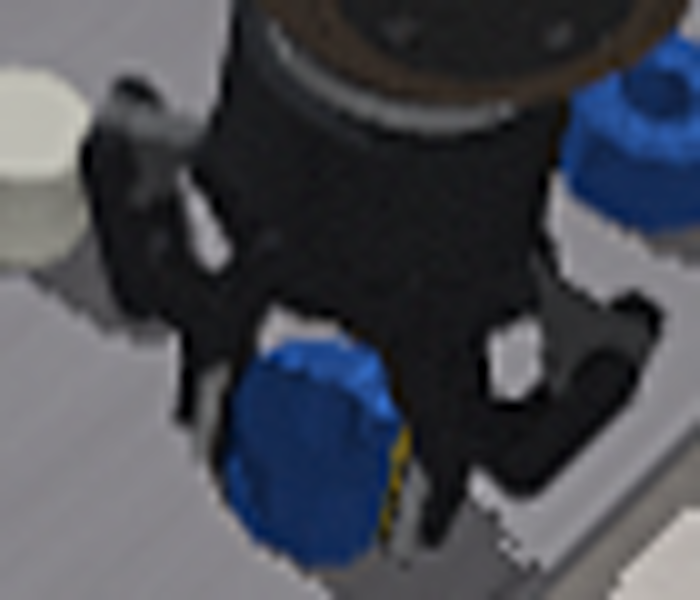

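Emit:
jog_arm(targets="0 0 10 0 0 0 -1;0 0 25 0 0 0 -1;0 0 38 0 0 0 -1;0 0 38 0 0 0 -1;3 10 30 0 0 0 -1;0 0 0 0 0 0 -1", force=60)

```text
time: 12.78
eef_pos: [0.435, -0.3682, 0.1512]
tcp_rot: [0.993, 0.12, -0.002, -0.005]
contact_force: [1.1, -0.8, -0.1]
opening: 0.5
```

```bash
python3 scan.py 5; python3 - <<'E'
from h import *
need([.532,-.003,.15],Rdown(-7))
t=cv2.imread("pics/top5.png");s=cv2.imread("pics/side5.png")
crop({"pixels":t},(258,214),40,30,10,"shaft5");crop({"pixels":s},(345,260),60,50,6,"g6")
E
```

```text
t 12.78 d [  1.7 -14.8  -1.2] rot [-0.5 -0.3  0.2] F [ 1.1 -0.8 -0.1] open 0.500 q [-0.88  0.14  1.9   0.    1.11  0.45]
top orange [0.6916 0.0238] ratio 0.96 [249.1154 163.6474]
top blue [ 0.5914 -0.2825] ratio 0.89 [344.9057 197.2013]
top blue [ 0.5804 -0.3875] ratio 0.95 [377.9492 201.2825]
top blue [ 0.4426 -0.1666] ratio 0.91 [308.3141 243.4744]
side orange [0.6892 0.0216] ratio 0.86 [276.8538 186.1813]
side blue [ 0.4417 -0.1662] ratio 0.91 [268.0586 256.2887]
side blue [ 0.5792 -0.3872] ratio 0.99 [364.3113 272.4536]
t 12.88 d [ 99.1 364.2   4.1] rot [-0.3 -1.  69.3] F [ 0.3 -1.3 -0.9] open 0.502 q [-0.88  0.15  1.9   0.    1.11  0.45]
```

View pics/shaft5.png

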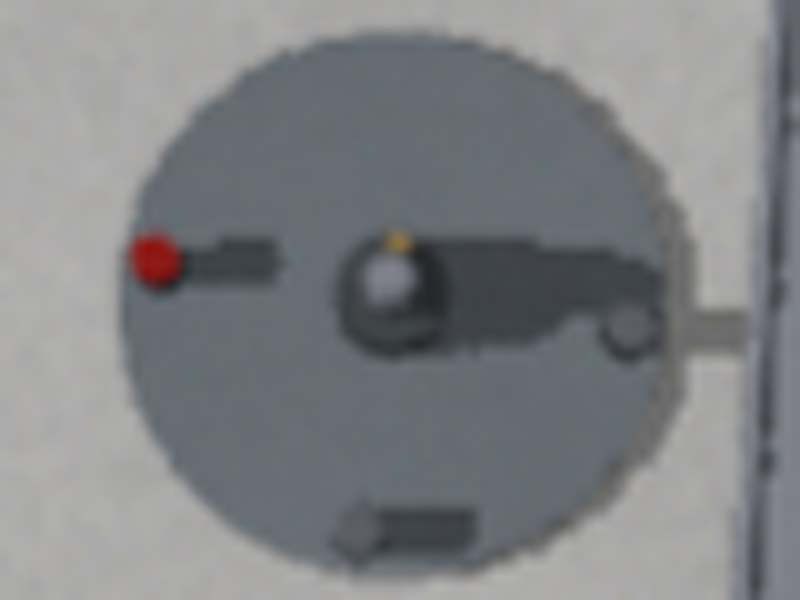

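View pics/g6.png

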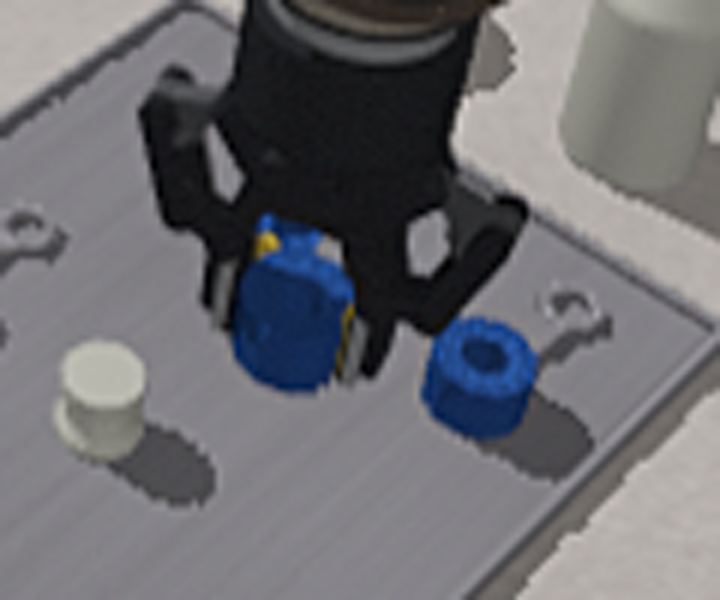

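```bash
python3 - <<'E'
from h import *
np.set_printoptions(precision=4,suppress=True)
t=shot("top");s=shot("side")
o=np.array([218,184])-.4;q=lambda a:atz(t,np.array(a)/10+o,.038)[:2]
r,g,b=q((157,262)),q((630,330)),q((359,529));print("top",r,g,b,"mid",(r+g)/2,"len",np.linalg.norm(r-g)/2, np.degrees(np.arctan2(*(r-g)[::-1])))
m=(r+g)/2;print(np.linalg.norm(b-m),np.degrees(np.arctan2(*(m-b)[::-1])))
print("base",atz(t,np.array((392,304))/10+o,.009), "tip",atz(t,np.array((389,278))/10+o,.083))
print("keytop",atz(t,np.array((399,242))/10+o,.069))
o2=np.array([200,180])-.4;q=lambda a,z=.038:atz(s,np.array(a)/8+o2,z)[:2]
r,g,b=q((294,149)),q((527,335)),q((252,324));print("side",r,g,b,"mid",(r+g)/2,"len",np.linalg.norm(r-g)/2, np.degrees(np.arctan2(*(r-g)[::-1])))
m=(r+g)/2;print(np.linalg.norm(b-m),np.degrees(np.arctan2(*(m-b)[::-1])))
# base disc by colour
for p,n in((t,"top"),):
    H=hsv(p);print(H[200,250],H[225,240])
E
```

```text
top [0.5422 0.0701] [ 0.5237 -0.0779] [0.4601 0.0054] mid [ 0.5329 -0.0039] len 0.07458344365484457 82.8724827231277
0.07345584472699358 -7.298671774738378
base [ 0.5336 -0.0037  0.009 ] tip [ 0.5334 -0.0022  0.083 ]
keytop [ 0.5461 -0.0051  0.069 ]
side [0.5402 0.0662] [ 0.5254 -0.0778] [0.457  0.0014] mid [ 0.5328 -0.0058] len 0.0723520273490864 84.15078542452547
0.07617728651692439 -5.392423982712157
[104  29 116] [106  29 116]
```

Emit:
jog_arm(targets="9 36 0 0 0 6.9 -1;9 36 0 0 0 6.9 -1;9 36 0 0 0 6.9 -1;9 36 0 0 0 6.9 -1;9 36 0 0 0 6.9 -1;9 36 0 0 0 6.9 -1;9 36 0 0 0 6.9 -1;9 36 0 0 0 6.9 -1;9 30 0 0 0 6.9 -1;9 20 0 0 0 5 -1")

```text
time: 13.82
eef_pos: [0.5062, -0.0138, 0.1167]
tcp_rot: [0.749, 0.662, -0.027, -0.019]
contact_force: [1.1, -0.9, -1.3]
opening: 0.495
```

```bash
python3 -c "
from h import *
need([.532,-.003,.15],Rdown(-7))"
```

```text
t 13.82 d [25.8 10.8 33.3] rot [ 0.4 -3.8  0. ] F [ 1.1 -0.9 -1.3] open 0.495 q [-0.22  0.08  2.04 -0.02  1.08 -0.08]
```

Emit:
jog_arm(targets="20 9 20 0.4 -3.8 0 -1;5 2 8 0 0 0 -1;0 0 0 0 0 0 -1;0 0 0 0 0 0 -1")

```text
time: 14.15
eef_pos: [0.5297, 0.0014, 0.14]
tcp_rot: [0.748, 0.664, -0.002, -0.004]
contact_force: [0.2, -0.0, -1.1]
opening: 0.496
```

```bash
python3 -c "
from h import *
need([.532,-.003,.10],Rdown(-7))
t=shot('top');s=shot('side');crop(t,(258,205),50,40,8,'h1');crop(s,(250,195),50,40,8,'h1s')"
```

```text
t 14.15 d [  2.3  -4.4 -40. ] rot [-0.2 -0.4 -0.2] F [ 0.2 -0.  -1.1] open 0.496 q [-0.19  0.07  2.    0.    1.08 -0.07]
```

View pics/h1s.png

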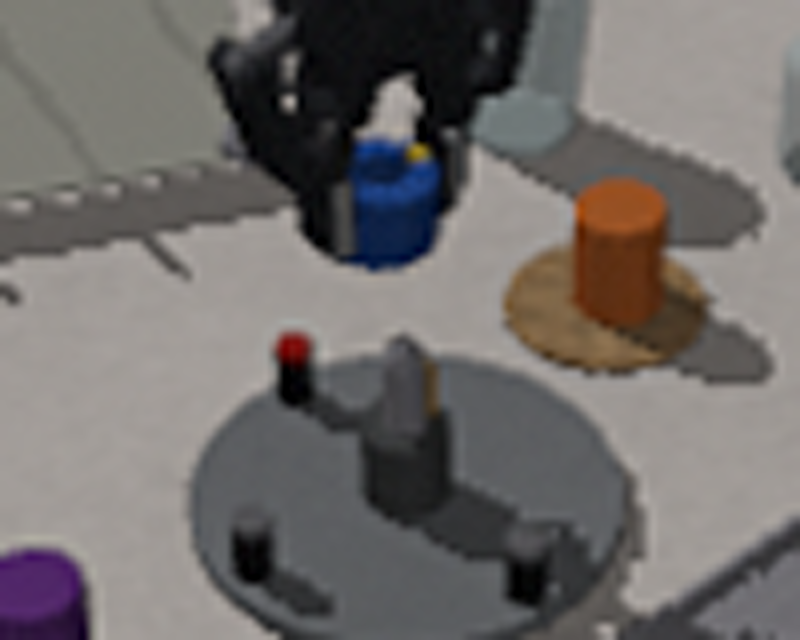

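View pics/h1.png

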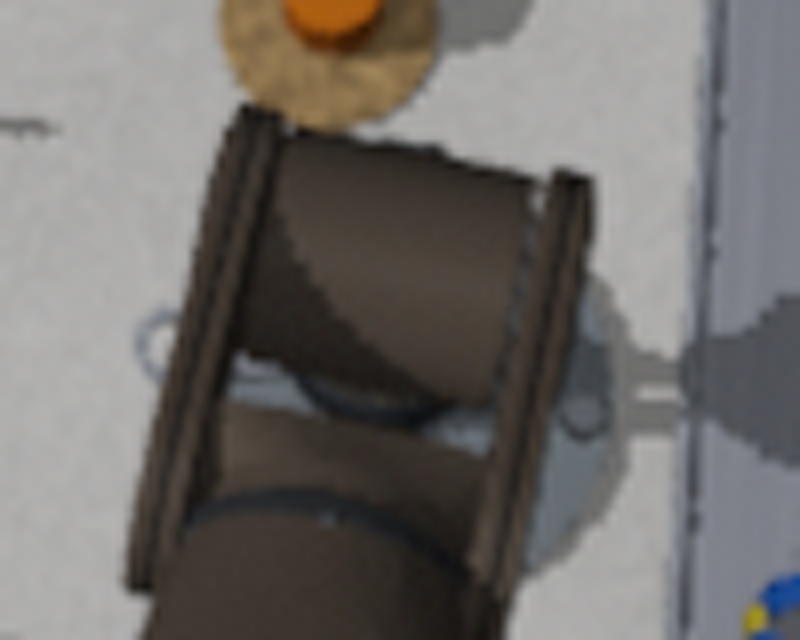

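Emit:
jog_arm(targets="2 -4 -12 -0.2 -0.4 -0.2 -1;0 0 -12 0 0 0 -1;0 0 -6 0 0 0 -1;0 0 0 0 0 0 -1;0 0 0 0 0 0 -1")

```text
time: 14.67
eef_pos: [0.5297, -0.0077, 0.1071]
tcp_rot: [0.752, 0.659, -0.002, -0.001]
contact_force: [0.1, -0.1, -0.9]
opening: 0.499
```

```bash
python3 -c "
from h import *
need([.532,-.003,.092],Rdown(-7))
t=shot('top');s=shot('side');crop(t,(258,205),50,40,8,'h2');crop(s,(250,200),35,30,10,'h2s')"
```

```text
t 14.67 d [  2.3   4.7 -15.1] rot [ 0.  -0.2  0.6] F [ 0.1 -0.1 -0.9] open 0.499 q [-0.21  0.11  2.03 -0.    1.01 -0.07]
```

View pics/h2s.png

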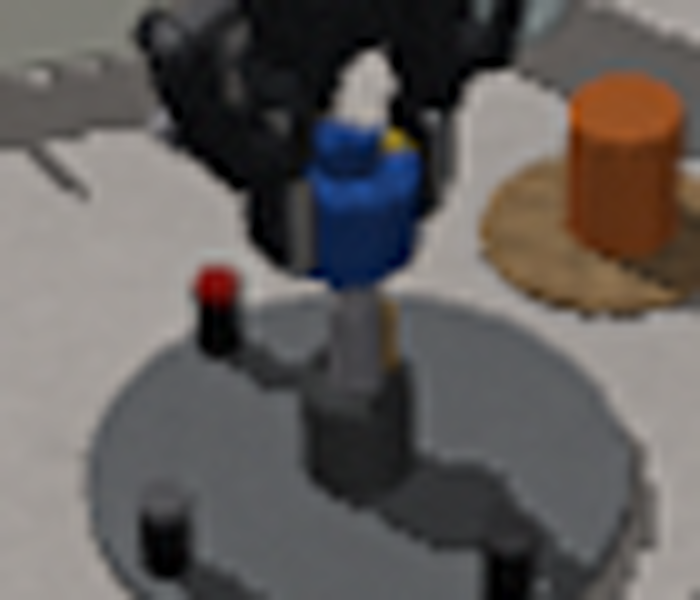

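Emit:
jog_arm(targets="2 4 -4 0 -0.2 0.6 -1;0 0 -3 0 0 0 -1;0 0 0 0 0 0 -1;0 0 0 0 0 0 -1")

```text
time: 15.1
eef_pos: [0.5332, -0.0029, 0.1014]
tcp_rot: [0.748, 0.663, 0.001, 0.002]
contact_force: [0.0, -1.1, -1.8]
opening: 0.502
```

```bash
python3 -c "
from h import *
need([.532,-.003,.092],Rdown(-7))"
```

```text
t 15.10 d [-1.2 -0.1 -9.4] rot [ 0.1  0.2 -0.1] F [ 0.  -1.1 -1.8] open 0.502 q [-0.2   0.12  2.03 -0.    0.99 -0.08]
```

Emit:
jog_arm(targets="-1 0 -4 0 0 0 -1;0 0 -4 0 0 0 -1;0 0 -4 0 0 0 -1;0 0 -4 0 0 0 -1;0 0 0 0 0 0 -1")

```text
time: 15.52
eef_pos: [0.5329, -0.0028, 0.0846]
tcp_rot: [0.748, 0.664, 0.002, 0.003]
contact_force: [0.1, -0.4, -1.0]
opening: 0.495
```

```bash
python3 -c "
from h import *
need([.532,-.003,.048],Rdown(-7));s=shot('side');crop(s,(250,200),35,30,10,'h3s')"
```

```text
t 15.52 d [ -0.9  -0.2 -36.6] rot [ 0.1  0.3 -0.2] F [ 0.1 -0.4 -1. ] open 0.495 q [-0.2   0.15  2.04 -0.    0.95 -0.08]
```

View pics/h3s.png

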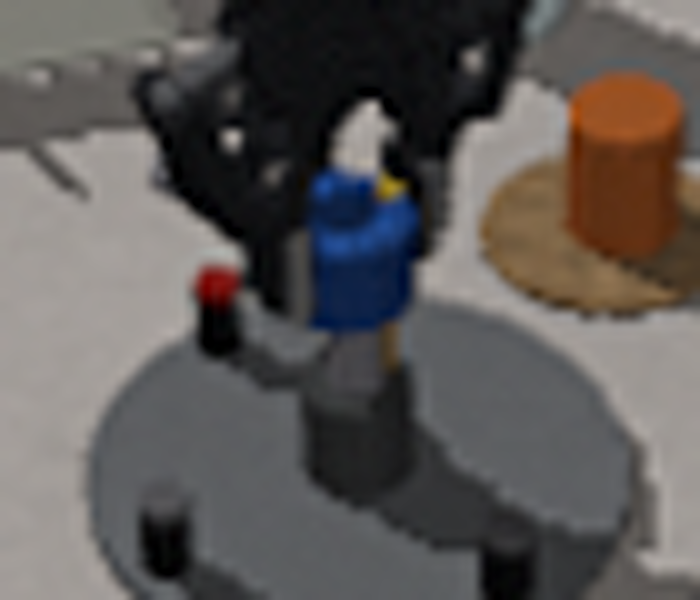

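Hub is above/at the tip without contact force. Continue gently.

Emit:
jog_arm(targets="0 0 -4 0 0 -0.2 -1;0 0 -3 0 0 0 -1;0 0 -3 0 0 0 -1;0 0 0 0 0 0 -1")

```text
time: 15.9
eef_pos: [0.5345, -0.004, 0.0753]
tcp_rot: [0.749, 0.662, 0.002, 0.005]
contact_force: [1.1, -0.2, -1.7]
opening: 0.495
```

```bash
python3 -c "
from h import *
need([.532,-.003,.048],Rdown(-7))"
```

```text
t 15.90 d [ -2.5   1.  -27.3] rot [0.2 0.5 0. ] F [ 1.1 -0.2 -1.7] open 0.495 q [-0.2   0.16  2.04 -0.    0.93 -0.07]
```

Emit:
jog_arm(targets="-2 1 0 0.2 0.5 0 -1;0 0 -3 0 0 0 -1;0 0 -2 0 0 0 -1;0 0 0 0 0 0 -1")

```text
time: 16.23
eef_pos: [0.5343, -0.0041, 0.0702]
tcp_rot: [0.749, 0.662, 0.001, 0.003]
contact_force: [1.2, -0.6, -0.4]
opening: 0.498
```

```bash
python3 -c "
from h import *
need([.532,-.003,.048],Rdown(-7))"
```

```text
t 16.23 d [ -2.3   1.1 -22.2] rot [0.2 0.3 0. ] F [ 1.2 -0.6 -0.4] open 0.498 q [-0.2   0.17  2.04 -0.    0.93 -0.07]
```

Emit:
jog_arm(targets="0 0 -4 0 0.3 0 -1;0 0 -4 0 0 0 -1;0 0 -3 0 0 0 -1;0 0 0 0 0 0 -1")

```text
time: 16.57
eef_pos: [0.5342, -0.0042, 0.0582]
tcp_rot: [0.749, 0.663, -0.001, 0.001]
contact_force: [0.2, -1.7, -0.7]
opening: 0.497
```

```bash
python3 -c "
from h import *
need([.532,-.003,.048],Rdown(-7));s=shot('side');crop(s,(250,205),35,30,10,'h4s')"
```

```text
t 16.57 d [ -2.2   1.2 -10.2] rot [ 0.2 -0.   0. ] F [ 0.2 -1.7 -0.7] open 0.497 q [-0.2   0.19  2.04 -0.    0.91 -0.07]
```

View pics/h4s.png

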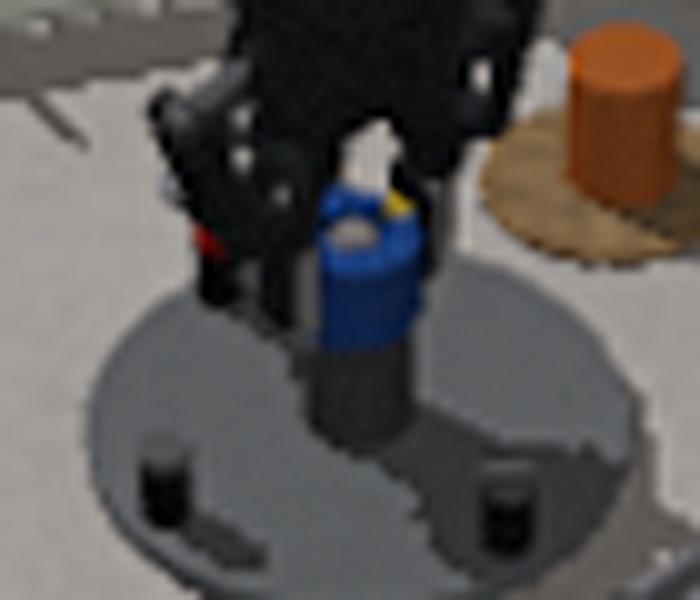

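Past the key top with no resistance; go down to the shoulder.

Emit:
jog_arm(targets="0 0 -4 0 0 0 -1;0 0 -4 0 0 0 -1;0 0 -3 0 0 0 -1;0 0 -2 0 0 0 -1")

```text
time: 16.95
eef_pos: [0.5344, -0.0042, 0.048]
tcp_rot: [0.749, 0.663, -0.002, -0.0]
contact_force: [-8.9, -0.3, 21.1]
opening: 0.498
```

```bash
python3 -c "
from h import *
need([.532,-.003,.048],Rdown(-7))"
```

```text
t 16.95 d [-2.4  1.2  0. ] rot [ 0.2 -0.2 -0. ] F [-8.9 -0.3 21.1] open 0.498 q [-0.2   0.21  2.04 -0.    0.89 -0.07]
```

Emit:
jog_arm(targets="0 0 0 0 0 0 0.2;0 0 0 0 0 0 0.4;0 0 0 0 0 0 0.4;0 0 0 0 0 0 0.4;0 0 8 0 0 0 0.4;0 0 20 0 0 0 0.4;0 0 25 0 0 0 0.4;0 0 35 0 0 0 0.4;0 0 35 0 0 0 0.4;0 0 0 0 0 0 0")

```text
time: 17.78
eef_pos: [0.5291, -0.0014, 0.1731]
tcp_rot: [0.749, 0.662, -0.005, -0.007]
contact_force: [-0.1, 0.3, 1.1]
opening: 0.575
```

```bash
python3 -c "
from h import *
need([.414,.169,.08],Rdown(-7));s=shot('side');crop(s,(250,205),35,30,10,'h5s')"
```

```text
t 17.78 d [-115.1  170.4  -93.1] rot [-0.2 -0.9  0. ] F [-0.1  0.3  1.1] open 0.575 q [-0.19  0.03  1.98  0.    1.15 -0.07]
```

View pics/h5s.png

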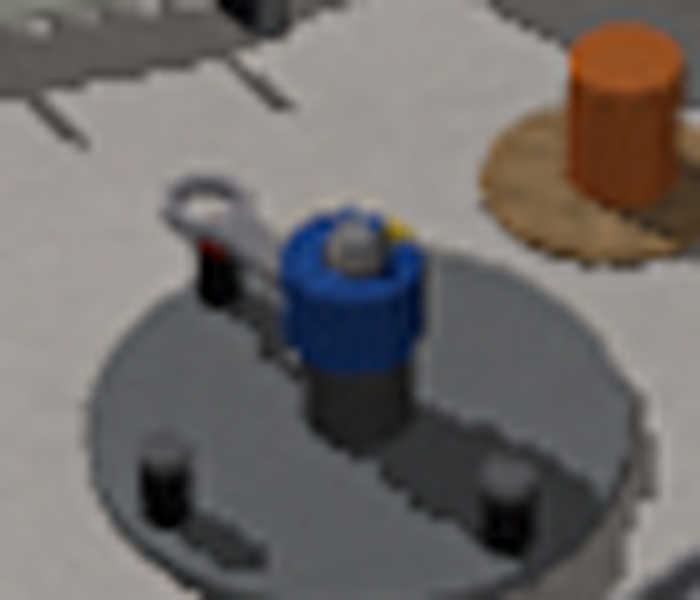

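Emit:
jog_arm(targets="-17 25 0 0 -0.9 0 -1;-22 33 0 0 0 0 -1;-22 33 0 0 0 0 -1;-22 33 -10 0 0 0 -1;-18 27 -20 0 0 0 -1;-8 12 -20 0 0 0 -1;0 0 0 0 0 0 -1;0 0 0 0 0 0 -1")

```text
time: 18.5
eef_pos: [0.4099, 0.1655, 0.1146]
tcp_rot: [0.751, 0.661, -0.002, -0.004]
contact_force: [0.0, -0.1, 0.6]
opening: 0.004
```

```bash
python3 -c "
from h import *
need([.414,.169,.03],Rdown(-7));s=shot('side');crop(s,(190,190),40,40,8,'b1')"
```

```text
t 18.50 d [  4.1   3.5 -84.6] rot [-0.2 -0.5  0.3] F [ 0.  -0.1  0.6] open 0.004 q [ 0.15 -0.1   2.22  0.01  1.03  0.27]
```

View pics/b1.png

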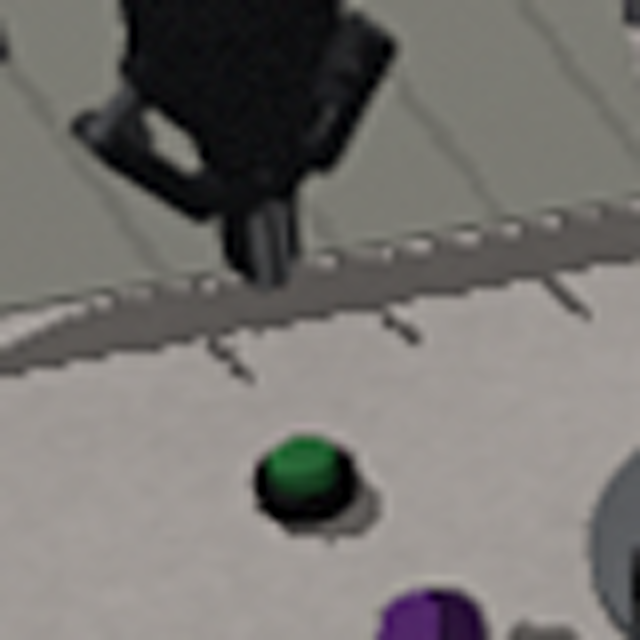

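Emit:
jog_arm(targets="4 3 -15 0 -0.5 0.3 -1;0 0 -25 0 0 0 -1;0 0 -20 0 0 0 -1;0 0 -8 0 0 0 -1;0 0 0 0 0 0 -1;0 0 0 0 0 0 -1")

```text
time: 19.05
eef_pos: [0.4229, 0.164, 0.05]
tcp_rot: [0.752, 0.66, 0.005, 0.002]
contact_force: [0.1, -0.1, 0.0]
opening: -0.0
```

```bash
python3 -c "
from h import *
need([.414,.169,.03],Rdown(-7));s=shot('side');crop(s,(190,200),40,30,8,'b2');t=shot('top');crop(t,(200,245),40,30,8,'b2t')"
```

```text
t 19.05 d [ -8.9   5.  -20. ] rot [-0.2  0.6  0.4] F [ 0.1 -0.1  0. ] open -0.000 q [0.14 0.03 2.24 0.   0.86 0.27]
```

View pics/b2.png

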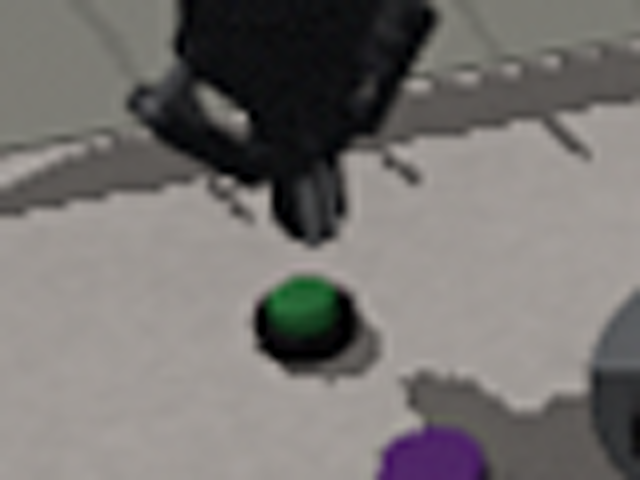

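View pics/b2t.png

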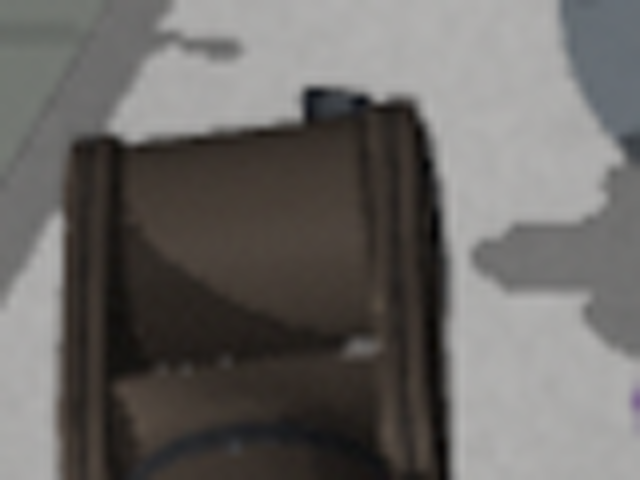

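Emit:
jog_arm(targets="-8 5 -6 0 0.6 0.3 -1;-2 0 -8 0 0 0 -1;-1 0 -4 0 0 0 -1;0 0 0 0 0 0 -1")

```text
time: 19.48
eef_pos: [0.4139, 0.1701, 0.0345]
tcp_rot: [0.75, 0.662, 0.005, 0.001]
contact_force: [0.1, 0.3, 0.1]
opening: -0.002
```

```bash
python3 -c "
from h import *
need([.414,.169,.014],Rdown(-7));s=shot('side');crop(s,(190,200),40,30,8,'b3')"
```

```text
t 19.48 d [  0.1  -1.1 -20.5] rot [-0.3  0.4  0.1] F [0.1 0.3 0.1] open -0.002 q [0.16 0.05 2.25 0.01 0.83 0.28]
```

View pics/b3.png

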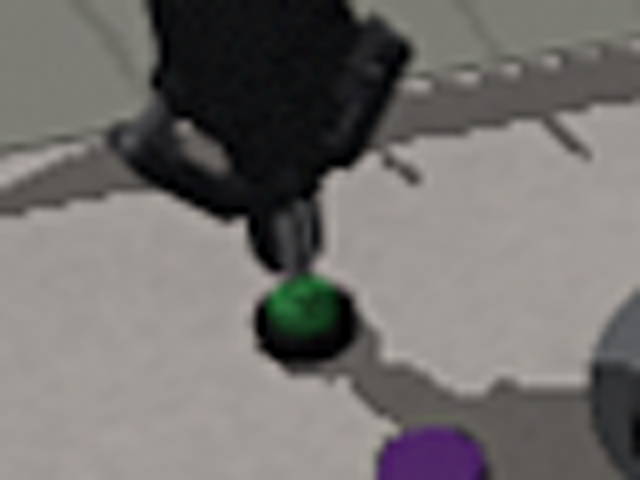

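Emit:
jog_arm(targets="-1 -1 -4 0 0 0 -1;-1 0 -3 0 0 0 -1;-1 0 -2 0 0 0 -1")

```text
time: 19.78
eef_pos: [0.4116, 0.1693, 0.0258]
tcp_rot: [0.749, 0.662, 0.006, 0.001]
contact_force: [0.2, 0.0, -0.1]
opening: 0.004
```

Emit:
jog_arm(targets="-1 0 -3 0 0 0 -1;0 0 -3 0 0 0 -1;0 0 -2 0 0 0 -1")

```text
time: 20.03
eef_pos: [0.4105, 0.1693, 0.0174]
tcp_rot: [0.749, 0.662, 0.005, 0.001]
contact_force: [-0.5, 0.1, 4.0]
opening: -0.001
```

Emit:
jog_arm(targets="0 0 -3 0 0 0 -1;0 0 -3 0 0 0 -1")

```text
time: 20.2
eef_pos: [0.4108, 0.1694, 0.0153]
tcp_rot: [0.749, 0.662, 0.002, -0.0]
contact_force: [-16.2, -4.4, 43.2]
opening: 0.002
```

Emit:
jog_arm(targets="0 0 -3 0 0 0 -1;0 0 -1 0 0 0 -1")

```text
time: 20.37
eef_pos: [0.4108, 0.1694, 0.0163]
tcp_rot: [0.749, 0.663, -0.001, -0.002]
contact_force: [-4.3, -0.7, 4.8]
opening: -0.0
```

Emit:
jog_arm(targets="0 0 -2 0 0 0 -1;0 0 -1 0 0 0 -1")

```text
time: 20.53
eef_pos: [0.4112, 0.1695, 0.0159]
tcp_rot: [0.748, 0.663, -0.003, -0.003]
contact_force: [-4.7, -1.9, 8.6]
opening: 0.001
```

Emit:
jog_arm(targets="0 0 20 0 0 0 -1;0 0 38 0 0 0 -1;0 -10 38 0 0 0 -1;0 -15 38 0 0 -3 0;0 -20 10 0 0 -7 0.35")

```text
time: 20.95
eef_pos: [0.4066, 0.1244, 0.1609]
tcp_rot: [0.803, 0.596, -0.006, -0.007]
contact_force: [2.0, 0.9, -0.8]
opening: 0.275
```

```bash
python3 scan.py 6; python3 -c "
from h import *
need([.441,-.1645,.1],Rdown(-13.4-90))
s=shot('side');crop(s,(250,205),50,40,8,'h6s')"
```

```text
t 20.95 d [  30.1 -507.4  -10.9] rot [ -0.7  -0.8 -59.1] F [ 2.   0.9 -0.8] open 0.275 q [ 0.05 -0.21  2.22  0.01  1.15  0.35]
top orange [0.692  0.0232] ratio 0.91 [249.3041 163.5203]
top blue [ 0.5914 -0.2825] ratio 0.89 [344.9057 197.2013]
top blue [ 0.5804 -0.3876] ratio 0.94 [377.9771 201.2629]
top blue [ 0.5383 -0.0027] ratio 0.99 [256.5305 212.0793]
top blue [ 0.4428 -0.1661] ratio 0.89 [308.1373 243.3987]
side orange [0.6892 0.0216] ratio 0.87 [276.8613 186.185 ]
side blue [0.5637 0.0296] ratio 0.97 [249.4246 204.3966]
side blue [ 0.5891 -0.2825] ratio 0.96 [333.4819 249.9076]
side blue [ 0.4417 -0.166 ] ratio 0.94 [267.996  256.2551]
side blue [ 0.5795 -0.3874] ratio 1.00 [364.4267 272.4267]
t 21.05 d [  35.3 -287.3  -58.2] rot [ -1.   -0.8 -86.4] F [0.2 0.2 0.2] open 0.447 q [ 0.05 -0.21  2.22  0.    1.14  0.35]
```

View pics/h6s.png

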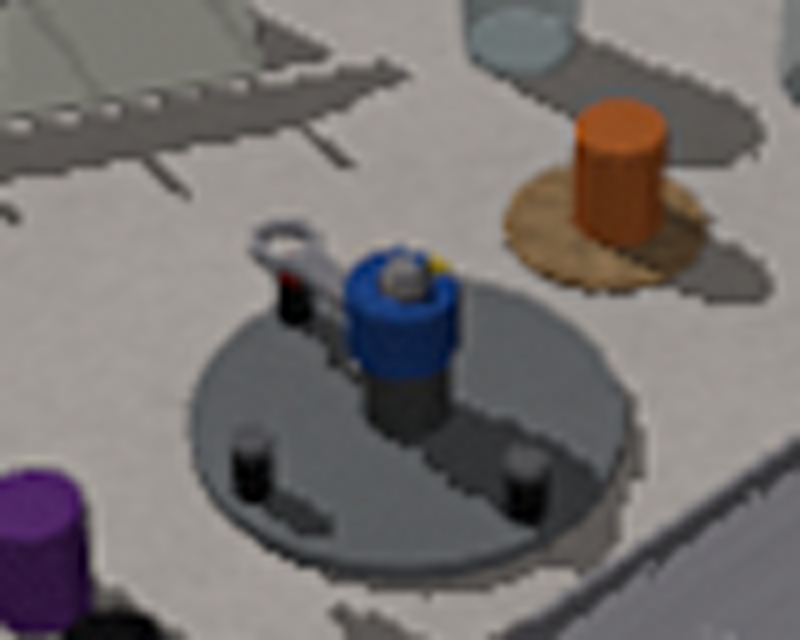

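Emit:
jog_arm(targets="6 -22 0 0 0 -7 0.35;6 -22 0 0 0 -7 0.35;6 -22 0 0 0 -7 0.35;6 -22 0 0 0 -7 0.35;6 -22 0 0 0 -7 0.35;3 -22 0 0 0 -7 0.35;0 -22 0 0 0 -7 0.35;0 -22 0 0 0 -7 0.35;0 -22 0 0 0 -7 0.35;0 -22 0 0 0 -7 0.35")

```text
time: 21.93
eef_pos: [0.4266, -0.0928, 0.1325]
tcp_rot: [0.999, 0.017, -0.013, -0.028]
contact_force: [0.9, 0.3, -0.6]
opening: 0.676
```

```bash
python3 -c "
from h import *
need([.441,-.1645,.06],Rdown(-13.4-90))"
```

```text
t 21.93 d [ 14.4 -71.7 -72.5] rot [ -3.4  -1.1 -15.4] F [ 0.9  0.3 -0.6] open 0.676 q [-0.47 -0.12  2.21  0.04  1.11  1.05]
```

Emit:
jog_arm(targets="5 -24 0 -1.7 -0.5 -6 0.35;5 -24 0 -1.7 -0.6 -6 0.35;5 -18 -10 0 0 -3 0.35;0 -4 -20 0 0 0 0.35;0 0 -20 0 0 0 0.35;0 0 0 0 0 0 0.35;0 0 0 0 0 0 0.35")

```text
time: 22.52
eef_pos: [0.4361, -0.1615, 0.0647]
tcp_rot: [0.993, -0.118, -0.011, -0.005]
contact_force: [0.0, -1.5, -0.1]
opening: 0.676
```

```bash
python3 -c "
from h import *
need([.441,-.1645,.008],Rdown(-13.4-90))"
```

```text
t 22.52 d [  4.9  -3.  -56.7] rot [-0.7 -1.2  0.1] F [ 0.  -1.5 -0.1] open 0.676 q [-0.57  0.05  2.18 -0.    0.93  1.23]
```

Emit:
jog_arm(targets="4 -3 -10 -0.7 -1 0 0.22;0 0 -15 0 0 0 0.22;0 0 -8 0 0 0 0.22;0 0 0 0 0 0 0.22;0 0 0 0 0 0 0.22")

```text
time: 22.93
eef_pos: [0.4397, -0.1607, 0.0293]
tcp_rot: [0.994, -0.114, -0.004, -0.001]
contact_force: [0.1, -0.4, 0.7]
opening: 0.607
```

```bash
python3 -c "
from h import *
need([.441,-.1645,.009],Rdown(-13.4-90));s=shot('side');crop(s,(268,250),40,30,10,'a1')"
```

```text
t 22.93 d [  1.3  -3.8 -20.3] rot [-0.2 -0.4 -0.4] F [ 0.1 -0.4  0.7] open 0.607 q [-0.57  0.12  2.2  -0.    0.84  1.23]
```

View pics/a1.png

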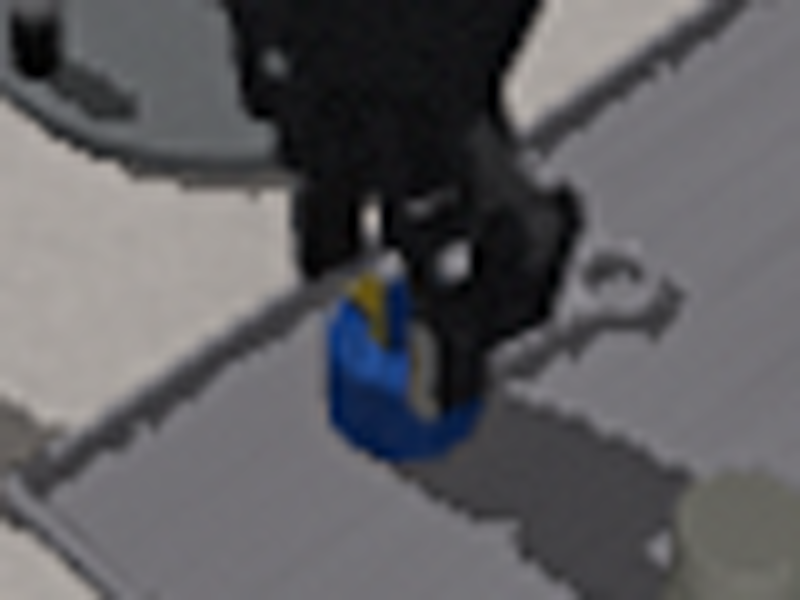

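Emit:
jog_arm(targets="1 -4 1 -0.2 -0.4 -0.4 0.22;0 -1 0 0 0 0 0.22;0 0 0 0 0 0 0.22")

```text
time: 23.23
eef_pos: [0.4423, -0.1666, 0.0327]
tcp_rot: [0.993, -0.117, 0.002, 0.001]
contact_force: [-1.0, 0.5, -0.2]
opening: 0.61
```

```bash
python3 -c "
from h import *
need([.441,-.1645,.009],Rdown(-13.4-90))"
```

```text
t 23.23 d [ -1.3   2.1 -23.7] rot [0.1 0.2 0. ] F [-1.   0.5 -0.2] open 0.610 q [-0.58  0.11  2.19 -0.    0.83  1.23]
```

Emit:
jog_arm(targets="-1 1 -9 0 0 0 0.22;0 0 -9 0 0 0 0.22;0 0 -4 0 0 0 0.22;0 0 0 0 0 0 0.22")

```text
time: 23.57
eef_pos: [0.4423, -0.1665, 0.0103]
tcp_rot: [0.993, -0.117, 0.004, 0.002]
contact_force: [0.3, 0.3, -0.8]
opening: 0.612
```

```bash
python3 -c "
from h import *
need([.441,-.1645,.009],Rdown(-13.4-90))"
```

```text
t 23.57 d [-1.3  2.  -1.3] rot [0.3 0.4 0.1] F [ 0.3  0.3 -0.8] open 0.612 q [-0.58  0.15  2.2   0.    0.78  1.23]
```

Emit:
jog_arm(targets="-1 1 -2 0.3 0.3 0 0.1;0 0 0 0 0 0 -1;0 0 0 0 0 0 -1;0 0 0 0 0 0 -1;0 0 0 0 0 0 -1;0 0 0 0 0 0 -1")

```text
time: 24.07
eef_pos: [0.4411, -0.1653, 0.0077]
tcp_rot: [0.993, -0.117, -0.0, -0.001]
contact_force: [0.4, 0.3, -0.1]
opening: 0.499
```

```bash
python3 -c "
from h import *
need([.441,-.1645,.009],Rdown(-13.4-90))"
```

```text
t 24.07 d [-0.1  0.8  1.3] rot [-0.1 -0.   0. ] F [ 0.4  0.3 -0.1] open 0.499 q [-0.58  0.16  2.2   0.    0.78  1.23]
```

```bash
cat >> h.py <<'E'
def hang(k,lift,dz=.0007,dx=0.0,corr=(-.001,.0015,0)):
    a=np.load("rack.npy");f=a[:12].reshape(4,3)[k-1]+corr;ux,row,zz=a[12:15],a[15:18],a[18:21]
    hy=np.cross(zz,ux);Rt=np.c_[ux,-hy,-zz]
    return f+(.003+lift+dz)*zz-(.075-dx)*ux,Rt
E
python3 -c "
from h import *
need(*hang(2,.06))
for k in(1,2,3,4): print(hang(k,0)[0],hang(k,.06)[0])"
```

```text
t 24.07 d [ 18.6 449.8  84.5] rot [ 17.4 -39.3  71.6] F [ 0.4  0.3 -0.1] open 0.499 q [-0.58  0.16  2.2   0.    0.78  1.23]
[0.41219442 0.35415276 0.04616935] [0.3937711  0.32027039 0.09213202]
[0.47808392 0.31832577 0.04616935] [0.45966061 0.28444341 0.09213202]
[0.54397343 0.28249878 0.04616935] [0.52555011 0.24861642 0.09213202]
[0.60986294 0.2466718  0.04616935] [0.59143962 0.21278943 0.09213202]
```

Emit:
jog_arm(targets="0 0 10 0 0 0 -1;0 0 25 0 0 0 -1;0 0 38 0 0 0 -1;0 0 38 0 0 0 -1;0 0 38 0 0 0 -1;0 5 38 0 0 5 -1;0 15 10 0 0 7 -1")

```text
time: 24.65
eef_pos: [0.4326, -0.1412, 0.2091]
tcp_rot: [1.0, -0.011, -0.009, -0.003]
contact_force: [2.3, 0.1, -0.9]
opening: 0.498
```

```bash
python3 -c "
from h import *
need(*hang(2,.06));s=shot('side','s7')"
```

```text
t 24.65 d [  27.   425.7 -117. ] rot [ 21.3 -37.4  59.8] F [ 2.3  0.1 -0.9] open 0.498 q [-0.54 -0.18  2.11 -0.    1.24  1.06]
```

View pics/s7.png

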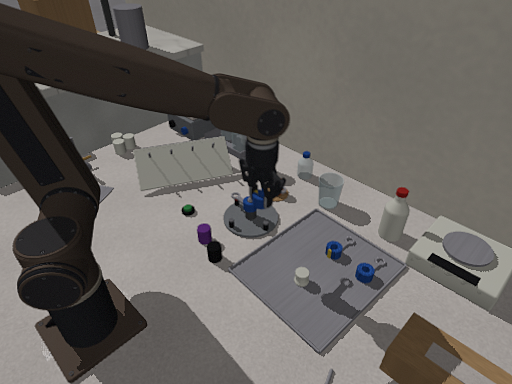

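Emit:
jog_arm(targets="5 30 0 0 0 7 -1;5 38 0 0 0 7 -1;5 38 0 0 0 7 -1;5 38 0 0 0 7 -1;5 38 0 0 0 7 -1;5 38 0 0 0 7 -1;5 38 0 0 0 7 -1;4 38 0 0 0 7 -1;0 38 0 0 0 7 -1;0 38 0 0 0 5 -1")

```text
time: 25.53
eef_pos: [0.4656, 0.2433, 0.2083]
tcp_rot: [0.829, 0.56, -0.009, 0.003]
contact_force: [0.4, 1.0, -1.9]
opening: 0.496
```

```bash
python3 -c "
from h import *
need(*hang(2,.06))"
```

```text
t 25.53 d [  -6.    41.2 -116.2] rot [ 37.1 -17.8  -6.4] F [ 0.4  1.  -1.9] open 0.496 q [ 0.29 -0.01  1.95 -0.01  1.22  0.68]
```

Emit:
jog_arm(targets="0 0 0 6.1 -2.9 -1 -1;0 0 0 6.1 -2.9 -1 -1;0 0 0 6.1 -2.9 -1 -1;0 0 0 6.1 -2.9 -1 -1;0 0 0 6.1 -2.9 -1 -1;0 0 0 6.1 -2.9 -1 -1;0 0 0 0 0 0 -1")

```text
time: 26.12
eef_pos: [0.4561, 0.2585, 0.1982]
tcp_rot: [0.8, 0.49, 0.296, -0.183]
contact_force: [-0.3, -1.0, -2.1]
opening: 0.498
```

```bash
python3 -c "
from h import *
need(*hang(2,.06))"
```

```text
t 26.12 d [   3.6   25.9 -106.1] rot [-0.6  0.2 -1.6] F [-0.3 -1.  -2.1] open 0.498 q [ 0.03 -0.26  2.31  0.82  0.89  0.03]
```

Emit:
jog_arm(targets="1 6 -20 -0.5 0 -1.5 -1;1 6 -25 0 0 0 -1;1 6 -25 0 0 0 -1;1 5 -20 0 0 0 -1;0 0 0 0 0 0 -1;0 0 0 0 0 0 -1")

```text
time: 26.62
eef_pos: [0.4592, 0.2806, 0.105]
tcp_rot: [0.809, 0.481, 0.29, -0.172]
contact_force: [0.3, 0.3, -0.6]
opening: 0.501
```

```bash
python3 -c "
from h import *
need(*hang(2,.06));s=shot('side');t=shot('top');crop(s,(185,160),50,40,8,'r1s');crop(t,(150,210),50,40,8,'r1')"
```

```text
t 26.62 d [  0.5   3.8 -12.9] rot [ 0.5 -0.2  0.1] F [ 0.3  0.3 -0.6] open 0.501 q [ 0.1  -0.06  2.34  0.97  0.69 -0.12]
```

View pics/r1s.png

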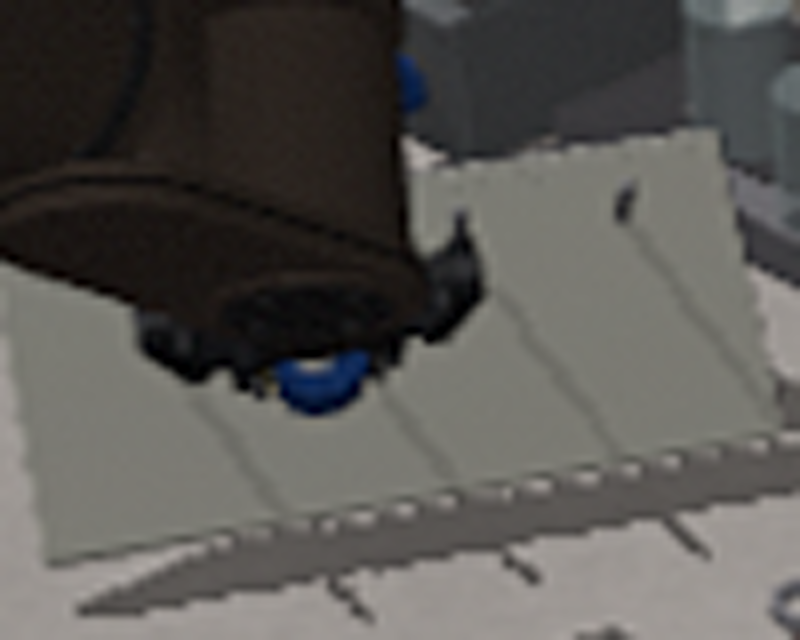

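View pics/r1.png

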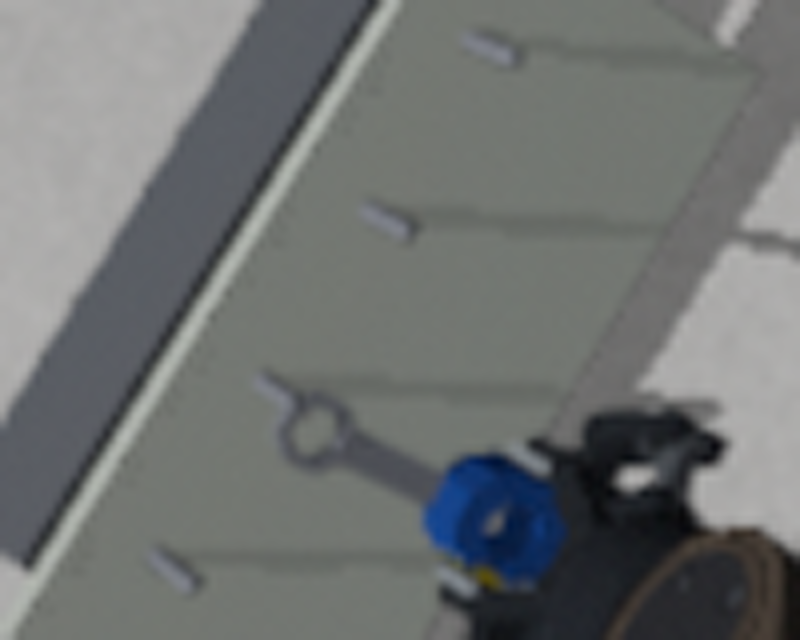

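```bash
cat > eye.py <<'E'
from h import *
import sys
np.set_printoptions(precision=1,suppress=True)
k=int(sys.argv[1]);off=np.array([float(sys.argv[2]),float(sys.argv[3])]);sc=float(sys.argv[4]);dz=float(sys.argv[5]) if len(sys.argv)>5 else .0007
a=np.load("rack.npy");f=a[:12].reshape(4,3)[k-1];ux,row,zz=a[12:15],a[15:18],a[18:21]
s=get_state();R0=R.from_quat(s["tcp_rot"]).as_matrix();E=s["eef_pos"]+R0[:,0]*.075+R0[:,2]*dz
t=shot("top");c=lambda X:(proj(t,X)[0]+.4-off)*sc
print("pred eye crop",c(E))
d=E-(f+[-.001,.0015,0]);print("eye rel foot (mm): up %.1f row %.1f out %.1f"%tuple(1e3*d@v for v in(ux,row,zz)))
for l in(0,.02,.04,.06,.08): print("peg",l,c(f+l*zz))
E
python3 eye.py 2 100 170 8
```

```text
pred eye crop [324.9 421.5]
eye rel foot (mm): up 6.3 row 1.9 out 75.3
peg 0 [264.1 381. ]
peg 0.02 [283.8 393.9]
peg 0.04 [303.9 407. ]
peg 0.06 [324.4 420.4]
peg 0.08 [345.4 434.1]
```

```bash
python3 - <<'E'
from h import *
a=np.load("rack.npy");ux,row,zz=a[12:15],a[15:18],a[18:21]
print(-6.3*ux+1*row-18*zz)
need(*hang(2,.06))
t=shot("top");crop(t,(142,222),20,15,20,'r2')
E
```

```text
[  4.10013575   5.44717642 -17.83836192]
t 26.77 d [ -0.6   4.  -14.6] rot [0.5 0.  0.1] F [ 0.5 -0.4 -1.6] open 0.494 q [ 0.1  -0.07  2.34  0.97  0.69 -0.12]
```

View pics/r2.png

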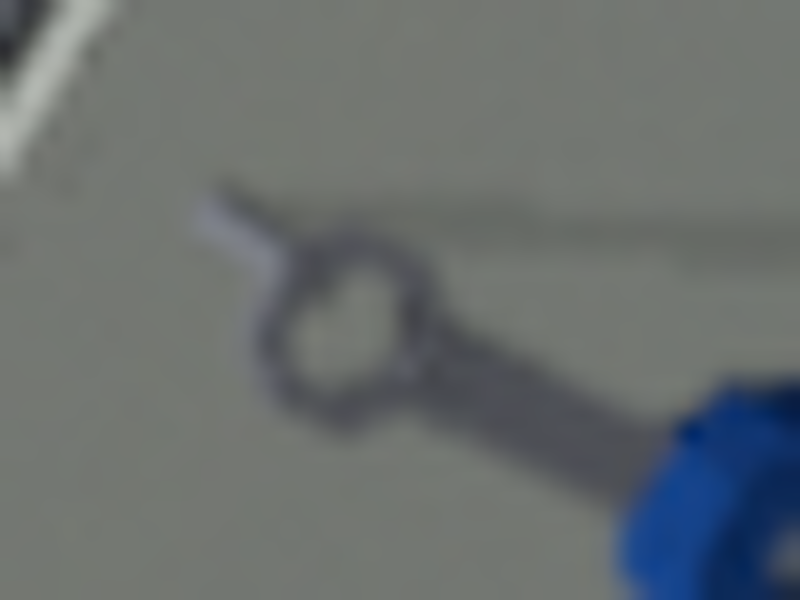

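Emit:
jog_arm(targets="3 2 -9 0.3 0 0 -1;2 2 -9 0 0 0 -1;0 0 0 0 0 0 -1;0 0 0 0 0 0 -1")

```text
time: 27.15
eef_pos: [0.4702, 0.2843, 0.0958]
tcp_rot: [0.807, 0.48, 0.299, -0.17]
contact_force: [1.1, -0.5, -1.9]
opening: 0.494
```

```bash
python3 eye.py 2 122 207 20; python3 -c "
from h import *
t=shot('top');crop(t,(142,222),20,15,20,'r3');s=shot('side');crop(s,(185,155),30,25,12,'r3s');need(*hang(2,.05))"
```

```text
pred eye crop [366.5 251.2]
eye rel foot (mm): up 6.1 row 8.9 out 63.0
peg 0 [220.2 212.6]
peg 0.02 [269.4 244.7]
peg 0.04 [319.7 277.5]
peg 0.06 [371.  311.1]
peg 0.08 [423.5 345.4]
t 27.30 d [ -7.1   5.7 -11.1] rot [0.1 0.8 0.2] F [ 0.1 -0.  -0.2] open 0.499 q [ 0.11 -0.02  2.32  1.03  0.66 -0.18]
```

View pics/r3.png

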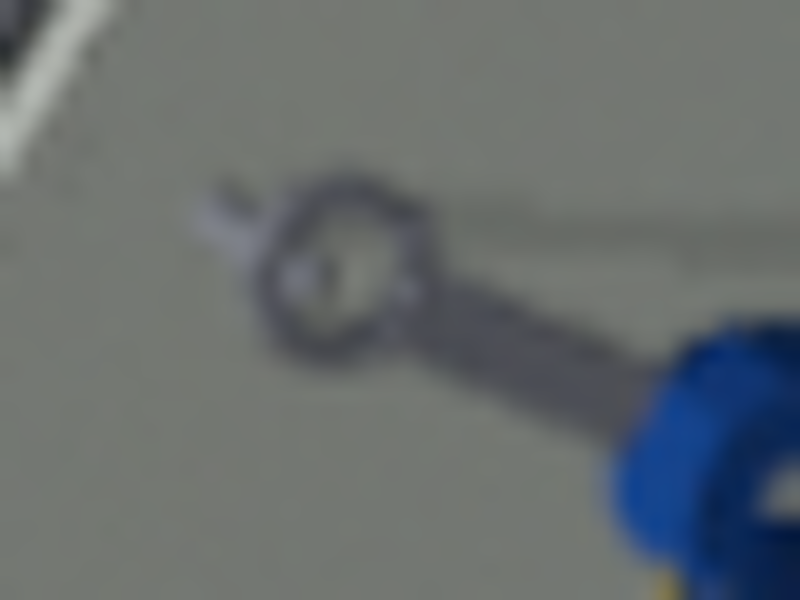

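Emit:
jog_arm(targets="-6 -3 -5 0 0.8 0 -1;-1 0 0 0 0 0 -1;0 0 0 0 0 0 -1;0 0 0 0 0 0 -1")

```text
time: 27.63
eef_pos: [0.4624, 0.2808, 0.0915]
tcp_rot: [0.809, 0.479, 0.294, -0.174]
contact_force: [-0.1, -0.2, -2.0]
opening: 0.498
```

```bash
python3 eye.py 2 122 207 20; python3 -c "
from h import *
t=shot('top');crop(t,(142,222),20,15,20,'r4');need(*hang(2,.05))"
```

```text
pred eye crop [395.3 304. ]
eye rel foot (mm): up -1.9 row 4.3 out 63.6
peg 0 [220.2 212.6]
peg 0.02 [269.4 244.7]
peg 0.04 [319.7 277.5]
peg 0.06 [371.  311.1]
peg 0.08 [423.5 345.4]
t 27.73 d [ 0.1  9.2 -7.1] rot [0.1 0.  0.2] F [ 0.2 -0.7 -1.6] open 0.501 q [ 0.1  -0.03  2.34  1.02  0.67 -0.18]
```

View pics/r4.png

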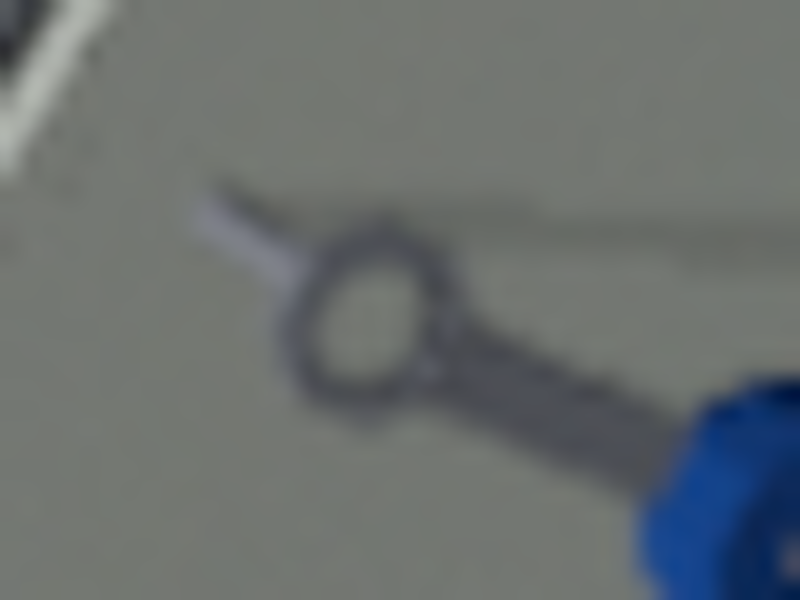

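Emit:
jog_arm(targets="3 6 -8 0 0 0 -1;2 6 -8 0 0 0 -1;1 2 -3 0 0 0 -1;0 0 0 0 0 0 -1;0 0 0 0 0 0 -1")

```text
time: 28.15
eef_pos: [0.4697, 0.2954, 0.0729]
tcp_rot: [0.808, 0.479, 0.295, -0.173]
contact_force: [-0.5, 0.1, -1.3]
opening: 0.497
```

```bash
python3 eye.py 2 122 207 20; python3 -c "
from h import *
t=shot('top');crop(t,(142,222),20,15,20,'r5');need(*hang(2,.05))"
```

```text
pred eye crop [327.1 264.6]
eye rel foot (mm): up -1.4 row 3.7 out 39.0
peg 0 [220.2 212.6]
peg 0.02 [269.4 244.7]
peg 0.04 [319.7 277.5]
peg 0.06 [371.  311.1]
peg 0.08 [423.5 345.4]
t 28.25 d [-7.1 -5.1 11.4] rot [0.1 0.1 0.2] F [ 0.4 -0.7 -1.7] open 0.493 q [ 0.13  0.04  2.31  1.09  0.62 -0.23]
```

View pics/r5.png

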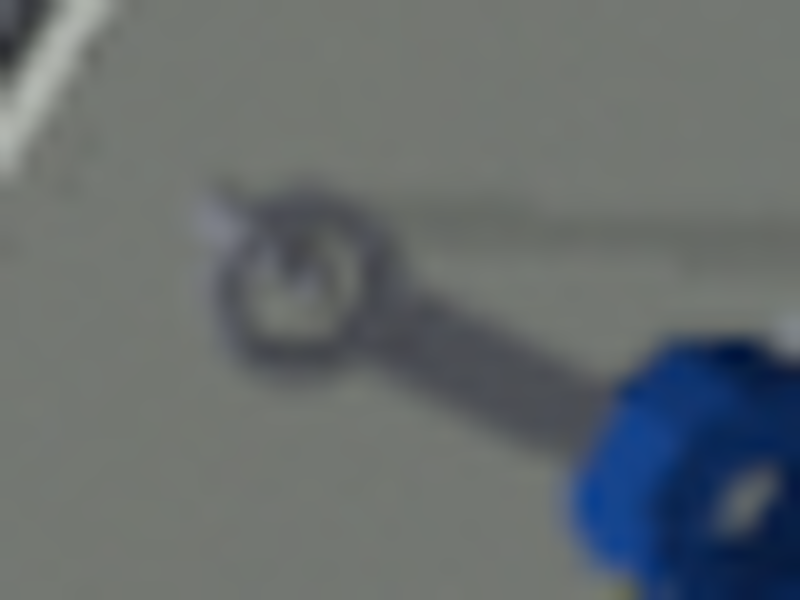

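Emit:
jog_arm(targets="4 4 -8 0 0 0 -1;3 5 -8 0 0 0 -1;1 2 -4 0 0 0 -1;0 0 0 0 0 0 -1")

```text
time: 28.58
eef_pos: [0.4795, 0.3061, 0.0547]
tcp_rot: [0.808, 0.479, 0.297, -0.172]
contact_force: [0.3, -0.1, -1.6]
opening: 0.497
```

```bash
python3 eye.py 2 122 207 20; python3 -c "
from h import *
t=shot('top');crop(t,(142,222),20,15,20,'r6');need(*hang(2,.0))"
```

```text
pred eye crop [286.6 210.6]
eye rel foot (mm): up -2.2 row 7.1 out 16.3
peg 0 [220.2 212.6]
peg 0.02 [269.4 244.7]
peg 0.04 [319.7 277.5]
peg 0.06 [371.  311.1]
peg 0.08 [423.5 345.4]
t 28.68 d [-1.6 12.4 -9.2] rot [0.  0.4 0.3] F [ 0.1 -0.1 -1.1] open 0.504 q [ 0.16  0.11  2.29  1.15  0.59 -0.29]
```

View pics/r6.png

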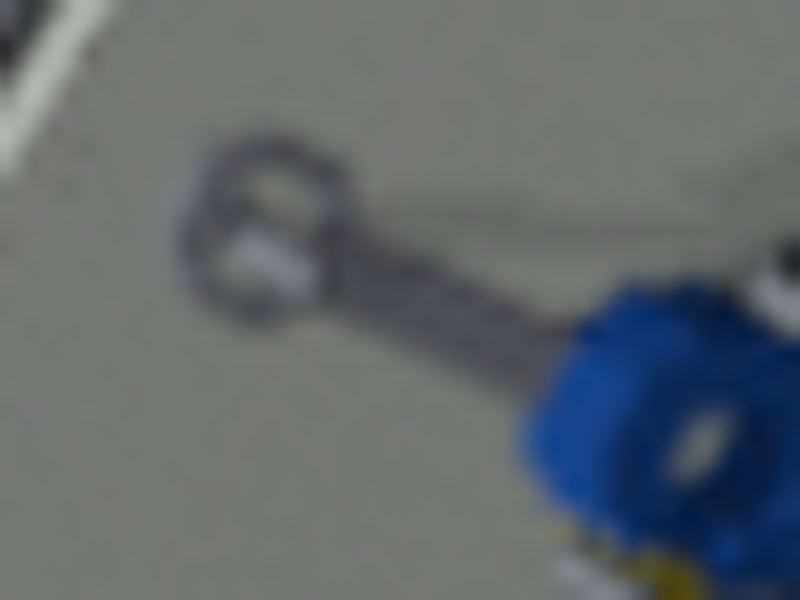

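Emit:
jog_arm(targets="-2 5 -3 0 0.4 0.3 -1;1 4 -5 0 0 0 -1;1 3 -4 0 0 0 -1;0 0 0 0 0 0 -1")

```text
time: 29.02
eef_pos: [0.4811, 0.3169, 0.0474]
tcp_rot: [0.806, 0.482, 0.297, -0.173]
contact_force: [0.6, 0.4, -1.8]
opening: 0.491
```

```bash
python3 eye.py 2 122 207 20|sed -n 2p; python3 -c "
from h import *
need(*hang(2,.0))"
```

```text
eye rel foot (mm): up 0.9 row 2.8 out 4.1
t 29.07 d [-3.2  1.3 -1.3] rot [ 0.   0.5 -0.2] F [ 0.5 -0.  -2. ] open 0.498 q [ 0.18  0.14  2.27  1.18  0.57 -0.31]
```

Nearly home; push till contact with the face.

Emit:
jog_arm(targets="0 2 -3 0 0.4 0 -1;0 2 -2 0 0 0 -1")

```text
time: 29.23
eef_pos: [0.4815, 0.3182, 0.0465]
tcp_rot: [0.804, 0.485, 0.296, -0.173]
contact_force: [-37.2, -55.4, 52.5]
opening: 0.5
```

```bash
python3 eye.py 2 122 207 20|sed -n 2p; python3 -c "
from h import *
need(*hang(2,.0))"
```

```text
eye rel foot (mm): up 1.4 row 2.1 out 2.4
t 29.28 d [-3.3  0.2 -0.3] rot [ 0.1  0.5 -0.5] F [-28.1 -40.   40.8] open 0.501 q [ 0.18  0.15  2.27  1.18  0.57 -0.32]
```

Emit:
jog_arm(targets="0 0 0 0 0 0 0.22;0 0 0 0 0 0 0.22;0 0 0 0 0 0 0.22;0 0 0 0 0 0 0.22")

```text
time: 29.62
eef_pos: [0.4833, 0.3177, 0.0493]
tcp_rot: [0.804, 0.483, 0.299, -0.173]
contact_force: [0.1, 0.4, 0.1]
opening: 0.609
```

Emit:
jog_arm(targets="-3 -6 8 0 0 0 0.22;-5 -9 12 0 0 0 0.22;-8 -14 19 0 0 0 0.22;-8 -14 19 0 0 0 0.22;-8 -14 19 0 0 0 0.22;-5 -10 20 0 0 0 0.22;0 0 20 0 0 0 0.22")

```text
time: 30.2
eef_pos: [0.4401, 0.2517, 0.1625]
tcp_rot: [0.806, 0.485, 0.291, -0.178]
contact_force: [0.4, -1.1, -0.0]
opening: 0.609
```

```bash
python3 -c "
from h import *
s=shot('side');t=shot('top');crop(s,(185,160),50,40,8,'r7s');crop(t,(150,210),50,40,8,'r7');need([.5,-.28,.2],Rdown(-97))"
```

```text
t 30.30 d [  56.7 -532.6   33.6] rot [-19.6  37.9 -66.2] F [-0.1 -0.4  0.6] open 0.608 q [ 0.03 -0.25  2.36  0.85  0.84 -0.02]
```

View pics/r7.png

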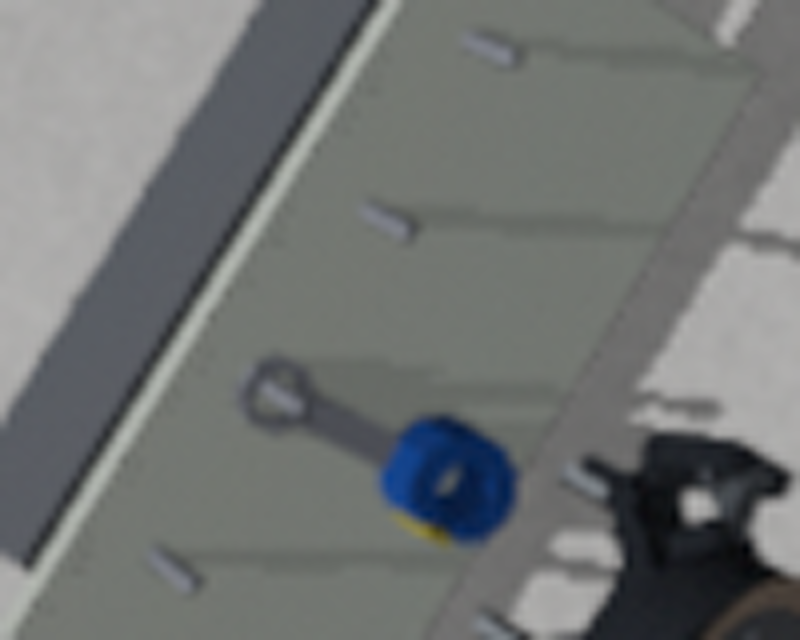

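View pics/r7s.png

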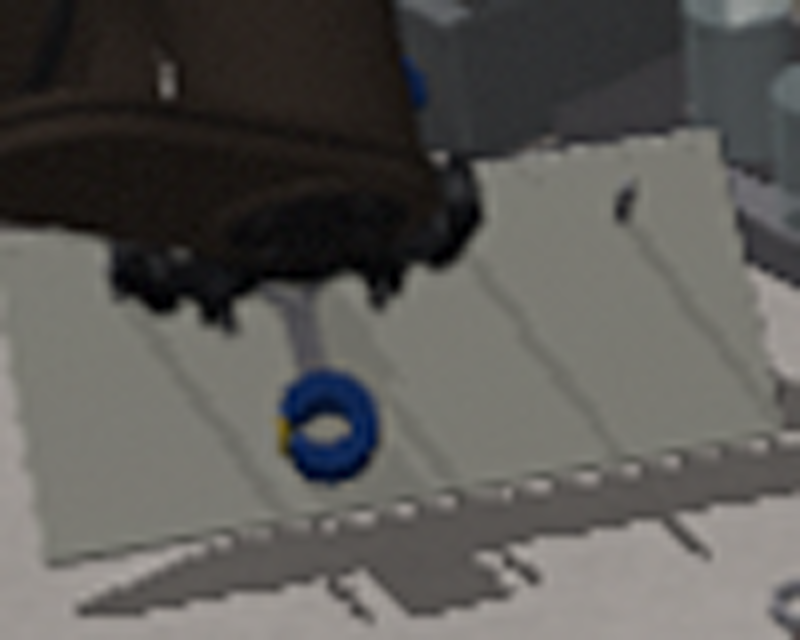

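Emit:
jog_arm(targets="6 -30 6 -1.7 3.3 -5.7 0.3;6 -38 6 -1.7 3.3 -5.7 0.3;6 -38 6 -1.7 3.3 -5.7 0.3;6 -38 6 -1.7 3.3 -5.7 0.3;6 -38 6 -1.7 3.3 -5.7 0.3;6 -38 4 -1.7 3.3 -5.7 0.3;6 -38 0 -1.7 3.3 -5.7 0.3;8 -38 0 -1.7 3.3 -5.7 0.3;8 -38 0 -1.7 3.3 -5.7 0.3;8 -38 0 -1.7 3.3 -5.7 0.3")

```text
time: 31.13
eef_pos: [0.5047, -0.125, 0.1896]
tcp_rot: [0.999, 0.003, 0.024, -0.031]
contact_force: [0.1, 0.1, 1.5]
opening: 0.651
```

```bash
sed -i 's/^need.*//' scan.py; python3 scan.py 8; python3 -c "
from h import *
need([.589,-.281,.15],Rdown(-97))"
```

```text
top orange [0.6916 0.0238] ratio 0.96 [249.1154 163.6474]
top blue [ 0.5914 -0.2825] ratio 0.89 [344.9057 197.2013]
top blue [ 0.581  -0.3875] ratio 0.97 [377.95   201.0833]
top blue [ 0.5382 -0.0031] ratio 1.02 [256.6746 212.1302]
top blue [0.4549 0.3288] ratio 1.05 [150.1598 236.5773]
side orange [0.6868 0.0202] ratio 0.81 [276.6957 186.6584]
side blue [0.4796 0.3703] ratio 0.89 [167.5    173.1061]
side blue [0.5637 0.0296] ratio 0.97 [249.4246 204.3966]
side blue [ 0.5891 -0.2825] ratio 0.96 [333.4819 249.9076]
side blue [ 0.5796 -0.3874] ratio 1.00 [364.4575 272.415 ]
t 31.23 d [  82.6 -153.9  -39.4] rot [-3.4  3.1 -7.3] F [0.4 0.9 0.2] open 0.648 q [-0.48 -0.03  2.01  0.09  1.15  1.05]
```

Emit:
jog_arm(targets="18 -34 -5 -1.2 1 -2.5 0.3;18 -34 -10 -1.1 1 -2.5 0.3;18 -34 -15 -1.1 1 -2.3 0.3;18 -34 -20 0 0 0 0.3;6 -12 -20 0 0 0 0.3;0 0 -10 0 0 0 0.3;0 0 0 0 0 0 0.3;0 0 0 0 0 0 0.3")

```text
time: 31.9
eef_pos: [0.5846, -0.2664, 0.0929]
tcp_rot: [0.998, -0.055, -0.006, -0.009]
contact_force: [-0.1, -0.5, -0.2]
opening: 0.65
```

```bash
python3 -c "
from h import *
need([.589,-.281,.008],Rdown(-97))"
```

```text
t 31.90 d [  4.4 -14.6 -84.9] rot [-1.1 -0.6 -0.7] F [-0.1 -0.5 -0.2] open 0.650 q [-0.59  0.37  1.75  0.01  1.05  1.09]
```

Emit:
jog_arm(targets="4 -14 -10 -1 -0.6 -0.7 0.3;0 -2 -22 0 0 0 0.3;0 0 -15 0 0 0 0.3;0 0 0 0 0 0 0.3;0 0 0 0 0 0 0.3")

```text
time: 32.32
eef_pos: [0.5897, -0.2749, 0.0494]
tcp_rot: [0.998, -0.056, 0.002, -0.001]
contact_force: [-0.8, 0.3, 0.1]
opening: 0.651
```

```bash
python3 -c "
from h import *
need([.589,-.281,.008],Rdown(-97))"
```

```text
t 32.32 d [ -0.7  -6.1 -41.4] rot [-0.1  0.3 -0.6] F [-0.8  0.3  0.1] open 0.651 q [-0.59  0.43  1.75  0.01  0.96  1.09]
```

Emit:
jog_arm(targets="-1 -6 -2 0 0.3 -0.6 0.3;0 -2 -10 0 0 0 0.3;0 0 -8 0 0 0 0.3;0 0 0 0 0 0 0.3")

```text
time: 32.65
eef_pos: [0.591, -0.2825, 0.0337]
tcp_rot: [0.998, -0.06, 0.003, 0.001]
contact_force: [-0.5, -0.5, 0.4]
opening: 0.649
```

```bash
python3 -c "
from h import *
need([.589,-.281,.008],Rdown(-97))"
```

```text
t 32.65 d [ -2.    1.5 -25.7] rot [ 0.1  0.3 -0.1] F [-0.5 -0.5  0.4] open 0.649 q [-0.6   0.46  1.74  0.    0.93  1.09]
```

Emit:
jog_arm(targets="-2 1 -9 0 0.3 0 0.3;-1 0 -9 0 0 0 0.3;0 0 -5 0 0 0 0.3;0 0 0 0 0 0 0.3")

```text
time: 32.98
eef_pos: [0.5878, -0.2817, 0.0087]
tcp_rot: [0.998, -0.06, 0.0, 0.001]
contact_force: [-0.4, 0.5, 0.0]
opening: 0.649
```

```bash
python3 -c "
from h import *
need([.589,-.281,.008],Rdown(-97))"
```

```text
t 32.98 d [ 1.2  0.7 -0.7] rot [ 0.1  0.  -0.1] F [-0.4  0.5  0. ] open 0.649 q [-0.6   0.49  1.75 -0.    0.9   1.09]
```

Emit:
jog_arm(targets="1 0 -1 0 0 0 0;0 0 0 0 0 0 -1;0 0 0 0 0 0 -1;0 0 0 0 0 0 -1;0 0 0 0 0 0 -1;0 0 0 0 0 0 -1")

```text
time: 33.48
eef_pos: [0.589, -0.2819, 0.0073]
tcp_rot: [0.998, -0.06, 0.0, 0.001]
contact_force: [0.0, 0.1, -1.0]
opening: 0.503
```

```bash
python3 -c "
from h import *
need([.589,-.281,.008],Rdown(-97))"
```

```text
t 33.48 d [0.  0.9 0.7] rot [ 0.1  0.  -0.1] F [ 0.   0.1 -1. ] open 0.503 q [-0.6   0.5   1.75 -0.    0.9   1.09]
```

Emit:
jog_arm(targets="0 0 10 0 0 0 -1;0 0 25 0 0 0 -1;0 0 38 0 0 0 -1;0 0 38 0 0 0 -1;0 5 38 0 0 0 -1;-5 15 38 0 0 5 -1;-5 30 10 0 0 7 -1;-5 38 0 0 0 7 -1;-5 38 0 0 0 7 -1;-5 38 0 0 0 7 -1")

```text
time: 34.32
eef_pos: [0.5582, -0.1167, 0.216]
tcp_rot: [0.973, 0.231, -0.001, 0.005]
contact_force: [0.1, 0.4, -1.2]
opening: 0.503
```

```bash
python3 -c "
from h import *
need(*hang(4,.07))"
```

```text
t 34.32 d [  30.2  323.8 -116.2] rot [ 28.8 -29.   33.5] F [ 0.1  0.4 -1.2] open 0.503 q [-0.38  0.07  1.85 -0.01  1.21  0.73]
```

Emit:
jog_arm(targets="2 36 0 0 0 6.8 -1;2 36 0 0 0 6.8 -1;2 36 0 0 0 6.8 -1;2 36 0 0 0 6.8 -1;2 30 0 0 0 6 -1;2 30 0 0 0 5 -1;2 25 0 4 -2 0 -1;2 20 0 5 -3 0 -1;2 15 0 5 -3 0 -1;2 10 0 5 -3 0 -1")

```text
time: 35.15
eef_pos: [0.5734, 0.1811, 0.2252]
tcp_rot: [0.813, 0.547, 0.182, -0.082]
contact_force: [-0.4, 0.3, -1.6]
opening: 0.504
```

```bash
python3 -c "
from h import *
need(*hang(4,.08))"
```

```text
t 35.15 d [  11.9   20.4 -117.7] rot [17.2 -4.1 -5. ] F [-0.4  0.3 -1.6] open 0.504 q [-0.01 -0.01  1.95  0.4   1.02  0.2 ]
```

Emit:
jog_arm(targets="3 5 -10 6 -1.5 -1.7 -1;3 5 -20 6 -1.4 -1.7 -1;2 5 -25 5 -1.2 -1.6 -1;2 4 -25 0 0 0 -1;0 0 -12 0 0 0 -1;0 0 0 0 0 0 -1;0 0 0 0 0 0 -1")

```text
time: 35.73
eef_pos: [0.5806, 0.2018, 0.1348]
tcp_rot: [0.806, 0.478, 0.302, -0.175]
contact_force: [0.3, -0.5, -0.5]
opening: 0.503
```

```bash
python3 eye.py 4 152 152 14; python3 -c "
from h import *
t=shot('top');crop(t,(177,172),25,20,14,'q1');need(*hang(4,.06))"
```

```text
pred eye crop [229.5 393.7]
eye rel foot (mm): up 16.0 row -4.4 out 106.3
peg 0 [ 96.9 321. ]
peg 0.02 [134.8 336.8]
peg 0.04 [173.5 352.9]
peg 0.06 [213.  369.4]
peg 0.08 [253.5 386.2]
t 35.83 d [ 10.2  10.9 -43.8] rot [-0.5  0.9  0.3] F [-0.6  0.6 -2. ] open 0.501 q [-0.08  0.1   2.1   0.93  0.84 -0.2 ]
```

View pics/q1.png

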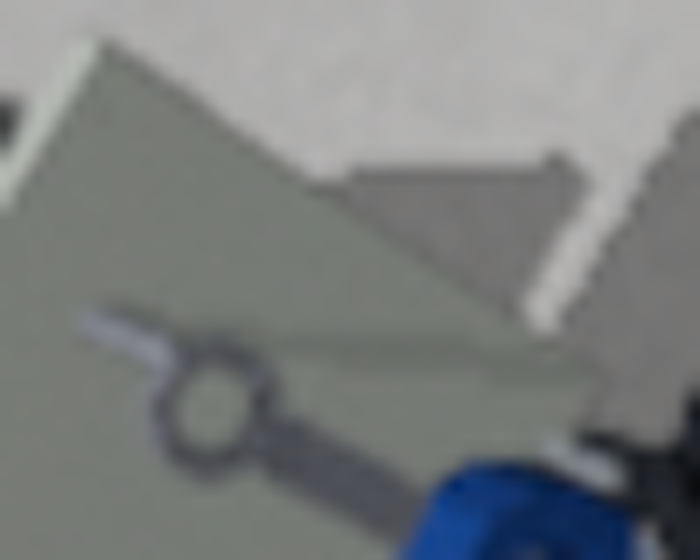

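Emit:
jog_arm(targets="4 3 -12 -0.5 0.9 0.3 -1;4 3 -12 0 0 0 -1;4 3 -12 0 0 0 -1;2 0 -8 0 0 0 -1;0 0 0 0 0 0 -1;0 0 0 0 0 0 -1")

```text
time: 36.33
eef_pos: [0.603, 0.2117, 0.103]
tcp_rot: [0.804, 0.483, 0.302, -0.17]
contact_force: [0.2, 0.6, -0.9]
opening: 0.502
```

```bash
python3 eye.py 4 152 152 14|head -2
```

```text
pred eye crop [209.3 317.5]
eye rel foot (mm): up 10.5 row 9.6 out 69.1
```

Emit:
jog_arm(targets="-6 -1 -10 0 0.7 -0.3 -1;-3 0 -5 0 0 0 -1;0 0 0 0 0 0 -1;0 0 0 0 0 0 -1")

```text
time: 36.72
eef_pos: [0.5938, 0.2102, 0.0894]
tcp_rot: [0.807, 0.48, 0.299, -0.171]
contact_force: [-0.5, 0.3, -1.3]
opening: 0.495
```

```bash
python3 eye.py 4 152 152 14;python3 -c "
from h import *
t=shot('top');crop(t,(177,172),25,20,14,'q2');need(*hang(4,.06))"
```

```text
pred eye crop [226.6 369.4]
eye rel foot (mm): up -2.6 row 3.0 out 62.0
peg 0 [ 96.9 321. ]
peg 0.02 [134.8 336.8]
peg 0.04 [173.5 352.9]
peg 0.06 [213.  369.4]
peg 0.08 [253.5 386.2]
t 36.82 d [-2.6  2.6  2.6] rot [0.1 0.7 0.2] F [ 0.   0.2 -1.1] open 0.503 q [-0.06  0.21  2.08  0.98  0.77 -0.27]
```

View pics/q2.png

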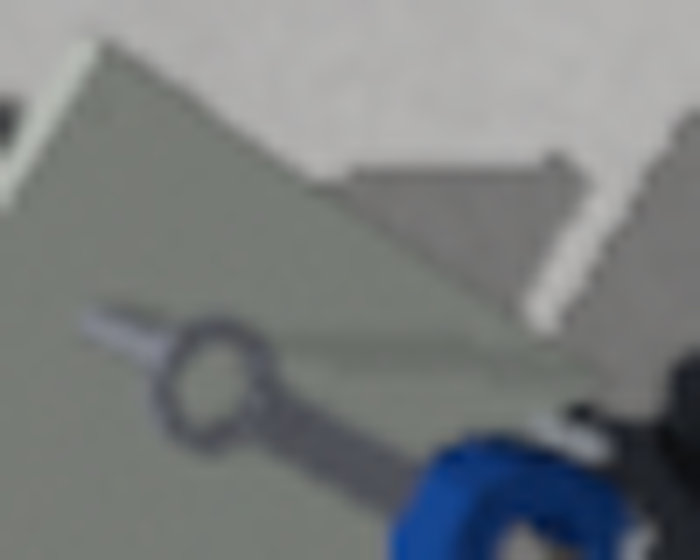

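Emit:
jog_arm(targets="4 5 -7 0 0.5 0 -1;3 5 -7 0 0 0 -1;2 3 -5 0 0 0 -1;0 0 0 0 0 0 -1;0 0 0 0 0 0 -1")

```text
time: 37.23
eef_pos: [0.6048, 0.2247, 0.0689]
tcp_rot: [0.808, 0.479, 0.295, -0.173]
contact_force: [0.5, -0.3, -1.7]
opening: 0.505
```

```bash
python3 eye.py 4 152 152 14;python3 -c "
from h import *
t=shot('top');crop(t,(177,172),25,20,14,'q3');need(*hang(4,.0))"
```

```text
pred eye crop [177.5 333.4]
eye rel foot (mm): up -2.1 row 6.0 out 34.4
peg 0 [ 96.9 321. ]
peg 0.02 [134.8 336.8]
peg 0.04 [173.5 352.9]
peg 0.06 [213.  369.4]
peg 0.08 [253.5 386.2]
t 37.33 d [  5.3  22.2 -22.9] rot [0.1 0.2 0.2] F [ 0.6  0.5 -2. ] open 0.500 q [-0.03  0.28  2.05  1.01  0.74 -0.28]
```

View pics/q3.png

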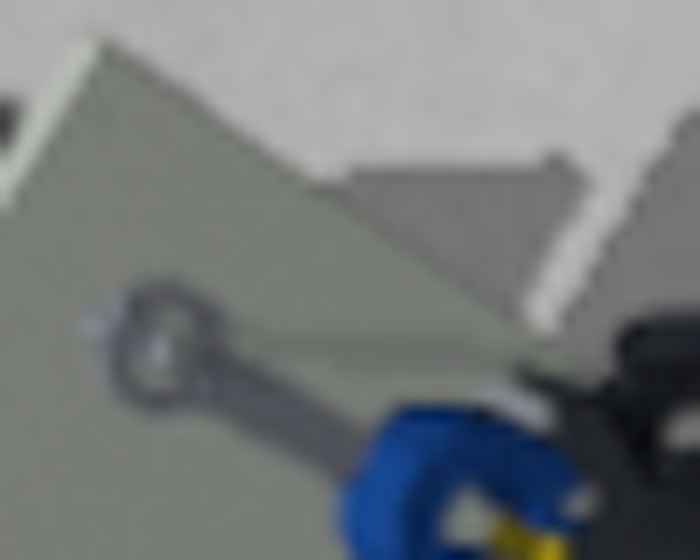

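Emit:
jog_arm(targets="2 6 -7 0 0 0 -1;2 6 -7 0 0 0 -1;1 3 -4 0 0 0 -1;0 0 0 0 0 0 -1")

```text
time: 37.67
eef_pos: [0.6105, 0.2407, 0.0501]
tcp_rot: [0.808, 0.479, 0.296, -0.173]
contact_force: [0.3, -0.5, -1.8]
opening: 0.501
```

```bash
python3 eye.py 4 152 152 14|head -2;python3 -c "
from h import *
t=shot('top');crop(t,(177,172),25,20,14,'q4');need(*hang(4,.0))"
```

```text
pred eye crop [120.2 322.1]
eye rel foot (mm): up -1.3 row 3.4 out 9.3
t 37.77 d [-0.9  6.4 -4.6] rot [0.1 0.3 0.3] F [-0.8 -0.9 -1.8] open 0.502 q [-0.    0.32  2.03  1.05  0.71 -0.31]
```

View pics/q4.png

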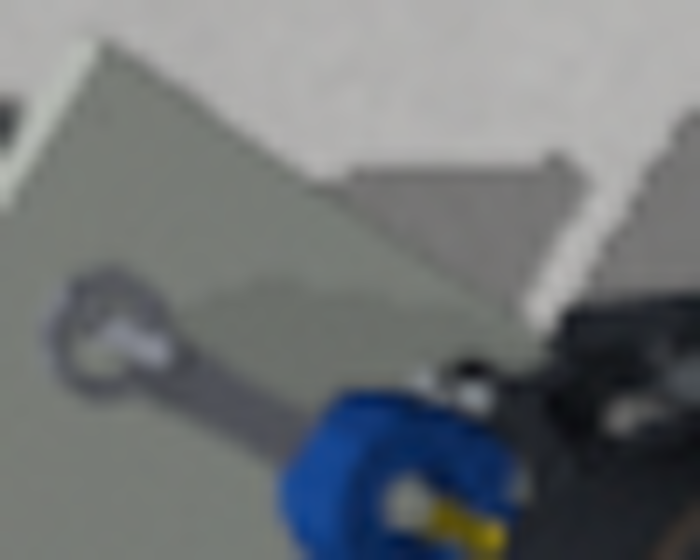

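Emit:
jog_arm(targets="1 3 -4 0 0 0 -1;1 2 -2 0 0 0 -1;0 0 0 0 0 0 -1")

```text
time: 38.02
eef_pos: [0.6128, 0.2419, 0.0489]
tcp_rot: [0.806, 0.482, 0.297, -0.172]
contact_force: [0.3, -0.4, -2.3]
opening: 0.502
```

```bash
python3 eye.py 4 152 152 14|sed -n 2p
```

```text
eye rel foot (mm): up -0.3 row 4.3 out 7.0
```

Emit:
jog_arm(targets="1 3 -3 0 0.3 0 -1;1 2 -2 0 0 0 -1")

```text
time: 38.23
eef_pos: [0.614, 0.2429, 0.0483]
tcp_rot: [0.805, 0.484, 0.294, -0.173]
contact_force: [-31.4, -28.9, 30.3]
opening: 0.505
```

```bash
python3 eye.py 4 152 152 14|sed -n 2p
```

```text
eye rel foot (mm): up 0.4 row 4.7 out 5.4
```

Emit:
jog_arm(targets="0 0 0 0 0 0 0;0 0 0 0 0 0 0.22;0 0 0 0 0 0 0.22;0 0 0 0 0 0 0.22")

```text
time: 38.62
eef_pos: [0.6158, 0.2415, 0.0511]
tcp_rot: [0.806, 0.483, 0.297, -0.173]
contact_force: [0.2, 1.3, -0.4]
opening: 0.613
```

Emit:
jog_arm(targets="-3 -6 8 0 0 0 0.22;-5 -9 12 0 0 0 0.22;-8 -14 19 0 0 0 0.22;-8 -14 19 0 0 0 0.22;-8 -14 19 0 0 0 0.22;-5 -10 20 0 0 0 0.22;0 -10 20 0 0 0 0.22")

```text
time: 39.2
eef_pos: [0.5722, 0.1654, 0.1673]
tcp_rot: [0.806, 0.485, 0.291, -0.177]
contact_force: [0.0, 0.2, 1.0]
opening: 0.612
```

```bash
python3 -c "
from h import *
s=shot('side');t=shot('top');crop(s,(200,160),50,40,8,'q7s');crop(t,(160,200),50,40,8,'q7');need([.5,-.28,.2],Rdown(-97))"
```

```text
t 39.30 d [ -76.  -444.4   28.6] rot [-19.3  37.9 -66.1] F [ 0.5 -0.  -0.1] open 0.608 q [-0.16  0.03  2.09  0.85  0.94 -0.16]
```

View pics/q7.png

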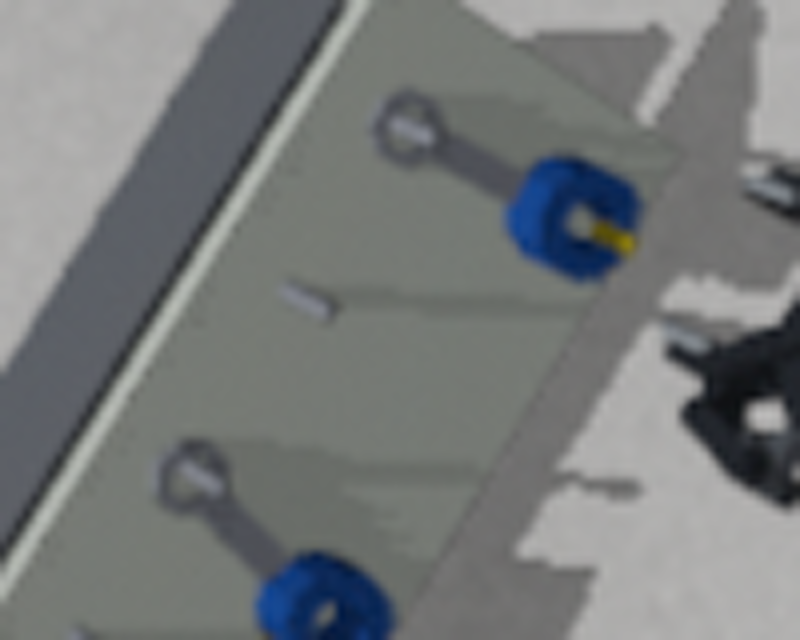

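View pics/q7s.png

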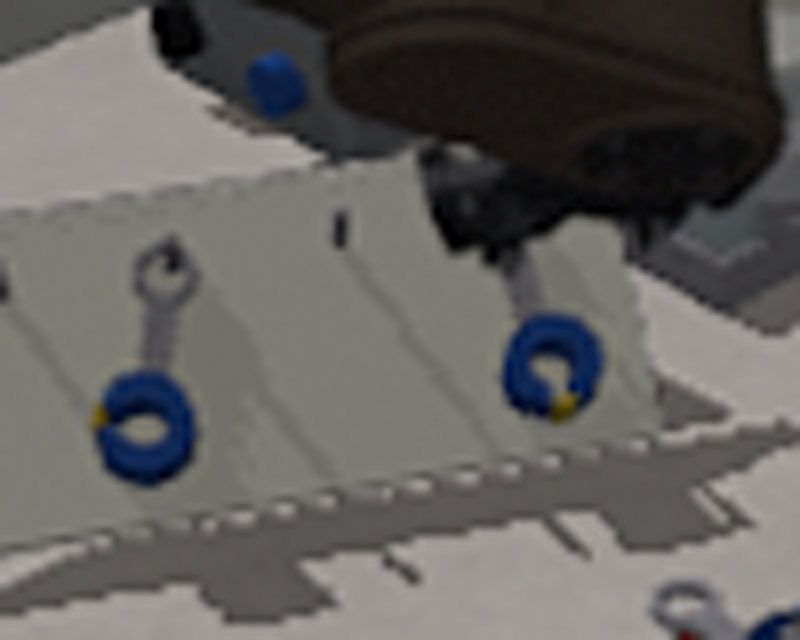

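Emit:
jog_arm(targets="-2 -30 6 -1.7 3.3 -5.7 0.25;-2 -38 6 -1.7 3.3 -5.7 0.25;0 -38 6 -1.7 3.3 -5.7 0.25;0 -38 6 -1.7 3.3 -5.7 0.25;0 -38 6 -1.7 3.3 -5.7 0.25;0 -38 4 -1.7 3.3 -5.7 0.25;0 -38 0 -1.7 3.3 -5.7 0.25;0 -38 0 -1.7 3.3 -5.7 0.25;0 -38 0 -1.7 3.3 -5.7 0.25;0 -38 0 -1.7 3.3 -5.7 0.25")

```text
time: 40.13
eef_pos: [0.5649, -0.2126, 0.1987]
tcp_rot: [0.999, -0.001, 0.025, -0.025]
contact_force: [-0.2, 0.5, 0.5]
opening: 0.629
```

```bash
python3 scan.py 9; python3 -c "
from h import *
need([.579,-.386,.12],Rdown(-96.5))"
```

```text
top orange [0.692  0.0238] ratio 0.95 [249.1364 163.526 ]
top blue [0.615  0.2383] ratio 1.07 [181.1211 186.6895]
top blue [ 0.5775 -0.3959] ratio 0.52 [380.5876 202.2268]
top blue [ 0.5385 -0.0029] ratio 1.00 [256.6024 212.0241]
top blue [0.4548 0.3289] ratio 1.06 [150.1436 236.6103]
side orange [0.6891 0.0209] ratio 0.88 [276.9714 186.28  ]
side blue [0.6432 0.2746] ratio 0.83 [218.4035 165.2456]
side blue [0.4796 0.3703] ratio 0.89 [167.5    173.1061]
side blue [0.5631 0.029 ] ratio 0.99 [249.4262 204.5628]
side blue [ 0.5794 -0.3873] ratio 0.99 [364.363  272.4389]
t 40.23 d [  13.1 -170.9  -78.4] rot [-2.7  3.1 -6.4] F [0.7 0.7 0.1] open 0.623 q [-0.56  0.15  1.8   0.08  1.17  0.99]
```

Emit:
jog_arm(targets="3 -36 -8 -1 1 -2.2 0.25;3 -38 -15 -1 1 -2.2 0.25;3 -38 -18 -0.7 1.1 -2 0.25;2 -38 -18 0 0 0 0.25;1 -20 -15 0 0 0 0.25;0 0 0 0 0 0 0.25;0 0 0 0 0 0 0.25")

```text
time: 40.82
eef_pos: [0.5796, -0.3822, 0.1136]
tcp_rot: [0.999, -0.052, -0.002, -0.005]
contact_force: [-0.2, -0.6, 0.7]
opening: 0.624
```

```bash
python3 -c "
from h import *
need([.579,-.386,.008],Rdown(-96.5))"
```

```text
t 40.82 d [  -0.6   -3.8 -105.6] rot [-0.6 -0.2 -0.5] F [-0.2 -0.6  0.7] open 0.624 q [-0.73  0.44  1.6   0.01  1.11  0.94]
```

Emit:
jog_arm(targets="-1 -4 -15 -0.6 -0.2 -0.5 0.25;0 0 -25 0 0 0 0.25;0 0 -25 0 0 0 0.25;0 0 -10 0 0 0 0.25;0 0 0 0 0 0 0.25;0 0 0 0 0 0 0.25")

```text
time: 41.32
eef_pos: [0.5818, -0.3762, 0.0391]
tcp_rot: [0.999, -0.051, 0.002, -0.002]
contact_force: [0.5, 0.0, 0.3]
opening: 0.626
```

```bash
python3 -c "
from h import *
need([.579,-.386,.008],Rdown(-96.5))"
```

```text
t 41.32 d [ -2.8  -9.8 -31.1] rot [-0.2  0.2 -0.6] F [0.5 0.  0.3] open 0.626 q [-0.72  0.52  1.64  0.01  0.98  0.95]
```

Emit:
jog_arm(targets="-3 -9 2 -0.2 0.2 -0.6 0.25;0 -3 0 0 0 0 0.25;0 0 0 0 0 0 0.25;0 0 0 0 0 0 0.25")

```text
time: 41.65
eef_pos: [0.5815, -0.3895, 0.0475]
tcp_rot: [0.998, -0.056, 0.003, 0.003]
contact_force: [0.0, 0.8, -1.1]
opening: 0.622
```

```bash
python3 -c "
from h import *
need([.579,-.386,.008],Rdown(-96.5))"
```

```text
t 41.65 d [ -2.5   3.5 -39.5] rot [ 0.3  0.4 -0.1] F [ 0.   0.8 -1.1] open 0.622 q [-0.73  0.52  1.62  0.    0.99  0.95]
```

Emit:
jog_arm(targets="-2 2 -8 0.3 0.4 -0.1 0.25;-1 0 -8 0 0 0 0.25;0 0 -4 0 0 0 0.25;0 0 0 0 0 0 0.25")

```text
time: 41.98
eef_pos: [0.5793, -0.3891, 0.0287]
tcp_rot: [0.998, -0.057, 0.002, 0.002]
contact_force: [-0.5, 0.7, -0.7]
opening: 0.626
```

```bash
python3 -c "
from h import *
need([.579,-.386,.008],Rdown(-96.5))"
```

```text
t 41.98 d [ -0.3   3.1 -20.7] rot [0.2 0.2 0. ] F [-0.5  0.7 -0.7] open 0.626 q [-0.74  0.54  1.63 -0.    0.96  0.95]
```

Emit:
jog_arm(targets="0 3 -5 0.2 0.2 0 0.25;0 1 -8 0 0 0 0.25;0 0 -6 0 0 0 0.25;0 0 0 0 0 0 0.25")

```text
time: 42.32
eef_pos: [0.5785, -0.3839, 0.0062]
tcp_rot: [0.998, -0.057, -0.001, -0.001]
contact_force: [0.3, 0.7, -1.1]
opening: 0.629
```

```bash
python3 -c "
from h import *
need([.579,-.386,.008],Rdown(-96.5))"
```

```text
t 42.32 d [ 0.5 -2.1  1.8] rot [-0.1 -0.2  0. ] F [ 0.3  0.7 -1.1] open 0.629 q [-0.73  0.57  1.64 -0.    0.94  0.95]
```

Emit:
jog_arm(targets="0 -1 2 0 0 0 0;0 0 0 0 0 0 -1;0 0 0 0 0 0 -1;0 0 0 0 0 0 -1;0 0 0 0 0 0 -1;0 0 0 0 0 0 -1")

```text
time: 42.82
eef_pos: [0.578, -0.3846, 0.0072]
tcp_rot: [0.998, -0.057, -0.002, -0.001]
contact_force: [-1.3, -0.3, -1.9]
opening: 0.502
```

Emit:
jog_arm(targets="0 0 10 0 0 0 -1;0 0 25 0 0 0 -1;0 0 38 0 0 0 -1;0 0 38 0 0 0 -1;0 5 38 0 0 0 -1;-5 15 38 0 0 5 -1;-5 30 10 0 0 7 -1;-5 38 0 0 0 7 -1;-5 38 0 0 0 7 -1;-5 38 0 0 0 7 -1")

```text
time: 43.65
eef_pos: [0.5484, -0.2207, 0.2186]
tcp_rot: [0.972, 0.234, -0.002, 0.005]
contact_force: [0.9, 1.7, -0.7]
opening: 0.501
```

```bash
python3 -c "
from h import *
need(*hang(3,.08));shot('side','s10')"
```

```text
t 43.65 d [ -29.   458.  -111.2] rot [ 28.9 -29.   33.1] F [ 0.9  1.7 -0.7] open 0.501 q [-0.55  0.11  1.8  -0.01  1.22  0.55]
```

View pics/s10.png

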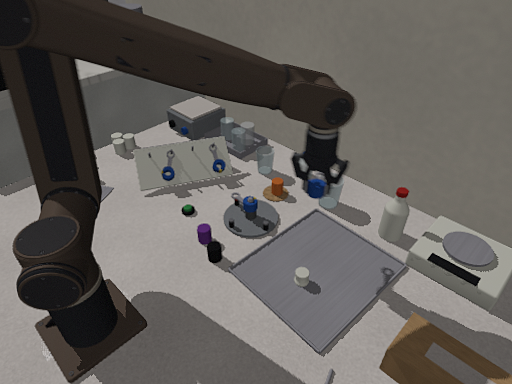

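Emit:
jog_arm(targets="-3 38 0 0 0 5.5 -1;-3 38 0 0 0 5.5 -1;-3 38 0 0 0 5.5 -1;-3 38 0 0 0 5.5 -1;-3 38 0 0 0 5.5 -1;-3 38 0 0 0 5.5 -1;-2 38 0 0 0 5 -1;-2 38 0 0 0 5 -1;-2 38 0 0 0 0 -1;-2 30 0 4 -2 0 -1")

```text
time: 44.53
eef_pos: [0.5175, 0.1681, 0.2279]
tcp_rot: [0.807, 0.589, 0.039, -0.012]
contact_force: [0.6, -1.4, -1.4]
opening: 0.501
```

```bash
python3 -c "
from h import *
need(*hang(3,.1))"
```

```text
t 44.53 d [  -4.2   57.9 -105.1] rot [ 33.3 -12.6 -10. ] F [ 0.6 -1.4 -1.4] open 0.501 q [ 0.1  -0.04  1.94  0.07  1.18  0.38]
```

Emit:
jog_arm(targets="0 10 0 5.5 -2.1 -1.7 -1;0 10 0 5.5 -2.1 -1.7 -1;0 8 0 5.5 -2.1 -1.7 -1;0 8 -10 5.5 -2.1 -1.7 -1;0 8 -20 5.5 -2.1 -1.7 -1;0 8 -20 5.5 -2.1 -1.6 -1;0 0 -20 0 0 0 -1;0 0 0 0 0 0 -1;0 0 0 0 0 0 -1")

```text
time: 45.28
eef_pos: [0.5164, 0.2293, 0.1662]
tcp_rot: [0.804, 0.477, 0.311, -0.175]
contact_force: [0.8, -0.3, -0.4]
opening: 0.499
```

```bash
python3 -c "
from h import *
need(*hang(3,.1))"; python3 eye.py 3 135 175 14 .0002|head -2
```

```text
t 45.28 d [ -3.1  -3.2 -43.4] rot [-1.2  1.6  0.4] F [ 0.8 -0.3 -0.4] open 0.499 q [-0.04 -0.09  2.23  0.91  0.84 -0.12]
pred eye crop [290.3 363.8]
eye rel foot (mm): up 31.2 row 0.9 out 136.3
```

Emit:
jog_arm(targets="2 5 -18 -1.2 1.6 0.4 -1;2 5 -20 0 0 0 -1;2 5 -20 0 0 0 -1;1 3 -16 0 0 0 -1;0 0 -6 0 0 0 -1;0 0 0 0 0 0 -1;0 0 0 0 0 0 -1")

```text
time: 45.92
eef_pos: [0.5358, 0.2494, 0.1013]
tcp_rot: [0.803, 0.484, 0.305, -0.168]
contact_force: [-0.7, -0.4, -2.0]
opening: 0.502
```

```bash
python3 -c "
from h import *
need(*hang(3,.06))"; python3 eye.py 3 135 175 14 .0002;python3 -c "
from h import *
t=shot('top');crop(t,(160,195),25,20,14,'w1')"
```

```text
t 45.92 d [-10.2  -0.8  -9.2] rot [ 0.1  1.6 -0.2] F [-0.7 -0.4 -2. ] open 0.502 q [ 0.02  0.09  2.2   1.01  0.72 -0.24]
pred eye crop [252.8 314.7]
eye rel foot (mm): up 10.1 row 7.2 out 67.8
peg 0 [154.7 296. ]
peg 0.02 [190.8 315.1]
peg 0.04 [227.8 334.6]
peg 0.06 [265.6 354.6]
peg 0.08 [304.2 374.9]
```

View pics/w1.png

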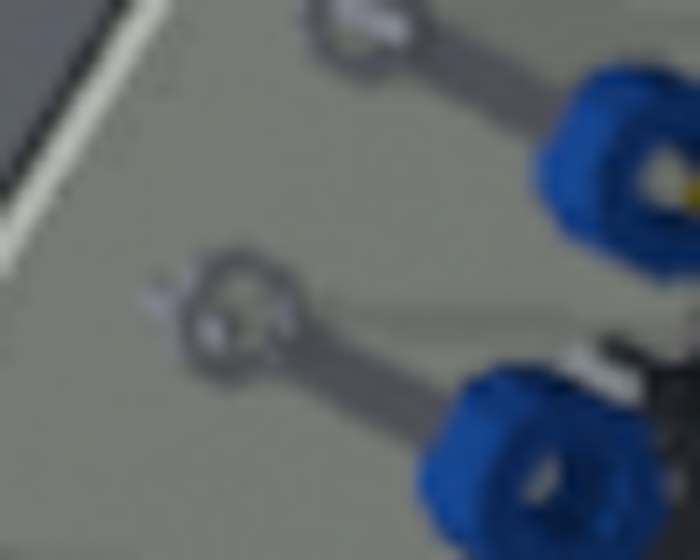

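Emit:
jog_arm(targets="-5 -2 -8 0 1.4 -0.2 -1;-3 0 -5 0 0 0 -1;0 0 0 0 0 0 -1;0 0 0 0 0 0 -1")

```text
time: 46.35
eef_pos: [0.5291, 0.2466, 0.0913]
tcp_rot: [0.807, 0.481, 0.297, -0.172]
contact_force: [0.4, -0.0, -1.6]
opening: 0.5
```

```bash
python3 -c "
from h import *
need(*hang(3,.06))"; python3 eye.py 3 135 175 14 .0002;python3 -c "
from h import *
t=shot('top');crop(t,(160,195),25,20,14,'w2')"
```

```text
t 46.35 d [-3.6  2.   0.8] rot [0.1 0.5 0.1] F [ 0.4 -0.  -1.6] open 0.500 q [ 0.01  0.09  2.21  1.01  0.72 -0.24]
pred eye crop [275.5 348.1]
eye rel foot (mm): up -0.6 row 3.7 out 63.0
peg 0 [154.7 296. ]
peg 0.02 [190.8 315.1]
peg 0.04 [227.8 334.6]
peg 0.06 [265.6 354.6]
peg 0.08 [304.2 374.9]
```

View pics/w2.png

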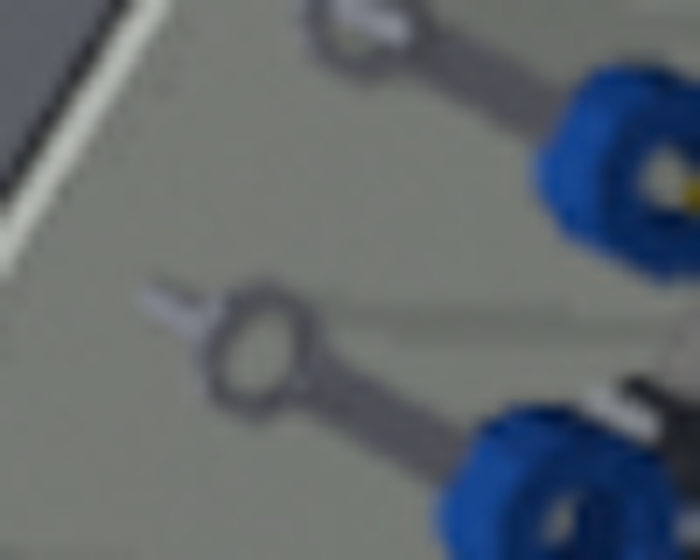

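Emit:
jog_arm(targets="2 5 -7 0 0.4 0 -1;2 5 -8 0 0 0 -1;1 2 -5 0 0 0 -1;0 0 0 0 0 0 -1;0 0 0 0 0 0 -1")

```text
time: 46.87
eef_pos: [0.5347, 0.2601, 0.0689]
tcp_rot: [0.808, 0.48, 0.294, -0.173]
contact_force: [-0.4, 0.1, -1.8]
opening: 0.501
```

```bash
python3 eye.py 3 135 175 14 .0002;python3 -c "
from h import *
t=shot('top');crop(t,(160,195),25,20,14,'w3');need(*hang(3,.0))"
```

```text
pred eye crop [234.2 333.4]
eye rel foot (mm): up -3.8 row 2.6 out 36.3
peg 0 [154.7 296. ]
peg 0.02 [190.8 315.1]
peg 0.04 [227.8 334.6]
peg 0.06 [265.6 354.6]
peg 0.08 [304.2 374.9]
t 46.97 d [  9.3  22.6 -23. ] rot [0.1 0.1 0.1] F [ 0.   0.4 -2.1] open 0.501 q [ 0.04  0.16  2.19  1.05  0.68 -0.28]
```

View pics/w3.png

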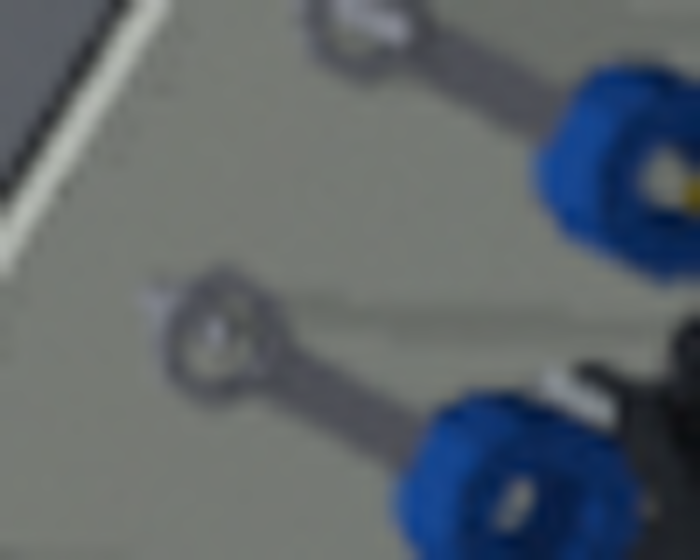

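Peg tip sits in the eye (≈(215,333)). Continue to the face.

Emit:
jog_arm(targets="3 6 -7 0 0 0 -1;3 6 -7 0 0 0 -1;2 4 -3 0 0 0 -1;0 0 0 0 0 0 -1")

```text
time: 47.3
eef_pos: [0.5442, 0.2772, 0.0513]
tcp_rot: [0.808, 0.48, 0.295, -0.173]
contact_force: [-0.0, 0.8, -2.3]
opening: 0.502
```

```bash
python3 eye.py 3 135 175 14 .0002|sed -n 2p;python3 -c "
from h import *
t=shot('top');crop(t,(160,195),25,20,14,'w4');need(*hang(3,.0))"
```

```text
eye rel foot (mm): up -0.2 row 2.7 out 10.3
t 47.40 d [-0.1  5.7 -5.5] rot [0.1 0.2 0.2] F [-0.5  0.  -0.8] open 0.500 q [ 0.08  0.22  2.16  1.1   0.65 -0.3 ]
```

View pics/w4.png

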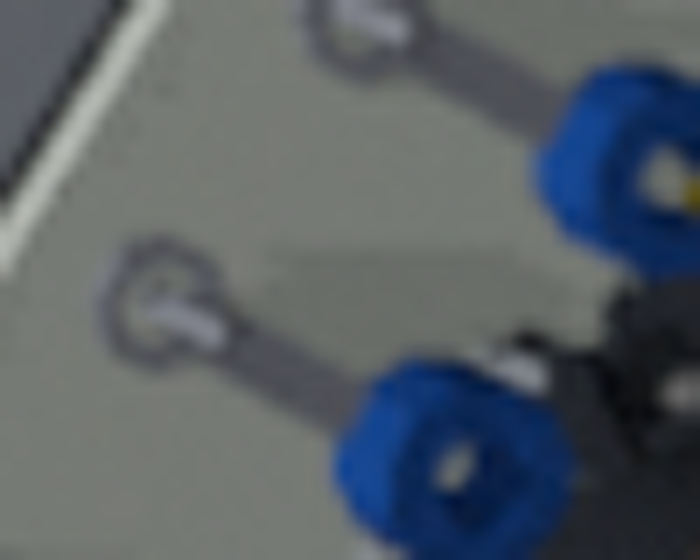

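Emit:
jog_arm(targets="1 2 -4 0 0 0 -1;1 1 -2 0 0 0 -1")

```text
time: 47.57
eef_pos: [0.5459, 0.2793, 0.0478]
tcp_rot: [0.807, 0.482, 0.295, -0.174]
contact_force: [-39.9, -45.2, 50.0]
opening: 0.503
```

Emit:
jog_arm(targets="1 2 -2 0 0 0 -1;0 1 -2 0 0 0 -1")

```text
time: 47.73
eef_pos: [0.5459, 0.2791, 0.048]
tcp_rot: [0.805, 0.483, 0.296, -0.175]
contact_force: [-7.4, -6.7, 10.7]
opening: 0.502
```

```bash
python3 eye.py 3 135 175 14 .0002|sed -n 2p
```

```text
eye rel foot (mm): up -0.4 row 2.8 out 6.5
```

Emit:
jog_arm(targets="0 0 0 0 0 0 0;0 0 0 0 0 0 0.2;0 0 0 0 0 0 0.2;0 0 0 0 0 0 0.2")

```text
time: 48.12
eef_pos: [0.5477, 0.278, 0.0506]
tcp_rot: [0.805, 0.482, 0.298, -0.174]
contact_force: [-0.3, 0.3, -0.4]
opening: 0.595
```

Emit:
jog_arm(targets="-3 -6 8 0 0 0 0.2;-5 -9 12 0 0 0 0.2;-8 -14 19 0 0 0 0.2;-8 -14 19 0 0 0 0.2;-8 -14 19 0 0 0 0.2;-5 -18 25 0 0 0 0.2;0 -25 25 0 0 0 0.2;0 -35 20 0 0 0 0.2;0 -38 10 0 0 0 0.2;0 -38 0 0 0 0 0.2")

```text
time: 48.95
eef_pos: [0.5044, 0.068, 0.2128]
tcp_rot: [0.802, 0.488, 0.295, -0.177]
contact_force: [1.7, -0.2, 0.7]
opening: 0.601
```

```bash
python3 -c "
from h import *
s=shot('side','s11');t=shot('top','t11');crop(s,(190,160),50,40,8,'e1s');crop(t,(155,205),50,40,8,'e1')"
```

```text
(no output)
```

View pics/e1.png

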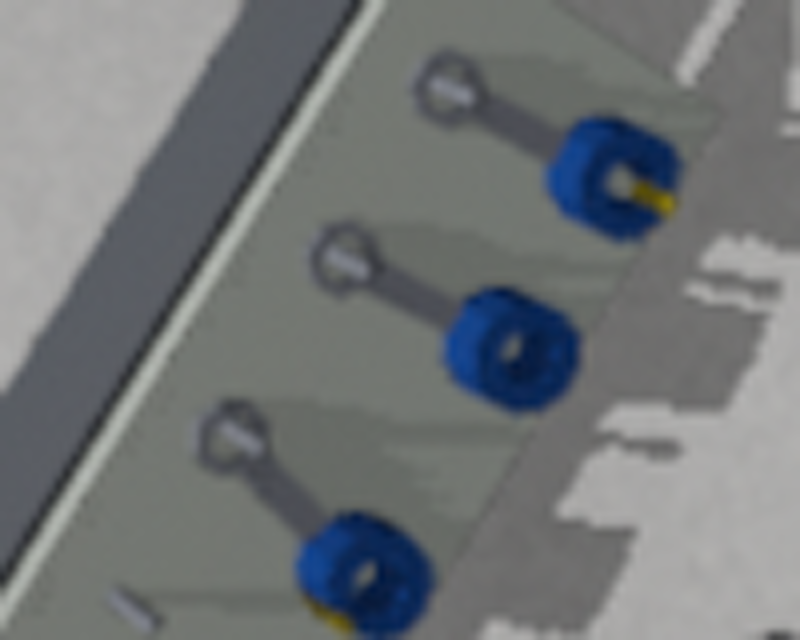

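View pics/e1s.png

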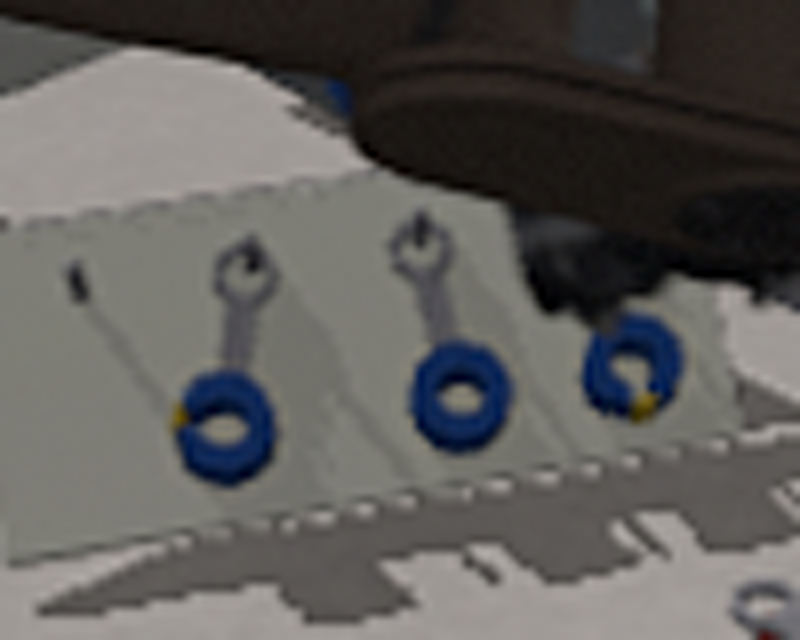

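View pics/s11.png

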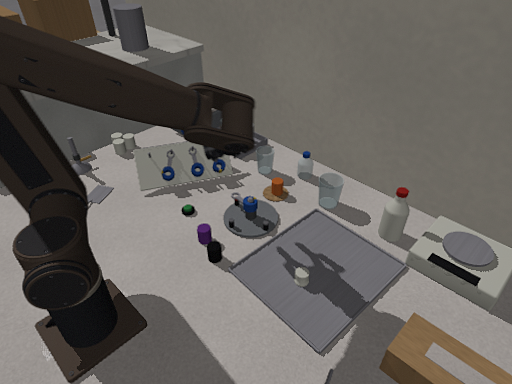

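Emit:
jog_arm(targets="-5 -38 0 0 0 0 0.2;-5 -38 10 0 0 0 0.2;-5 -38 10 0 0 0 0.2;-5 -38 10 0 0 0 0.2;0 0 0 0 0 0 0.2;0 0 0 0 0 0 0.2;0 0 0 0 0 0 0.2")

```text
time: 49.63
eef_pos: [0.4843, -0.0867, 0.2403]
tcp_rot: [0.803, 0.486, 0.294, -0.18]
contact_force: [-0.3, 0.1, -0.0]
opening: 0.602
```

```bash
python3 scan.py 12; python3 -c "
from h import *
s=cv2.imread('pics/side12.png');crop({'pixels':s},(215,180),75,55,5,'f1')"
```

```text
top orange [0.692  0.0232] ratio 0.91 [249.3041 163.5203]
top blue [0.6148 0.2378] ratio 1.07 [181.291  186.7566]
top blue [0.5455 0.2757] ratio 1.09 [168.3969 208.1649]
top blue [ 0.538  -0.0032] ratio 1.02 [256.6923 212.1775]
top blue [0.4548 0.3288] ratio 1.07 [150.1675 236.6091]
side orange [0.6891 0.0209] ratio 0.88 [276.9714 186.28  ]
side blue [0.6424 0.2743] ratio 0.85 [218.2991 165.3675]
side blue [0.571  0.3127] ratio 0.87 [197.     169.1129]
side blue [0.4796 0.3703] ratio 0.89 [167.5    173.1061]
side blue [0.5637 0.0296] ratio 0.97 [249.4246 204.3966]
```

View pics/f1.png

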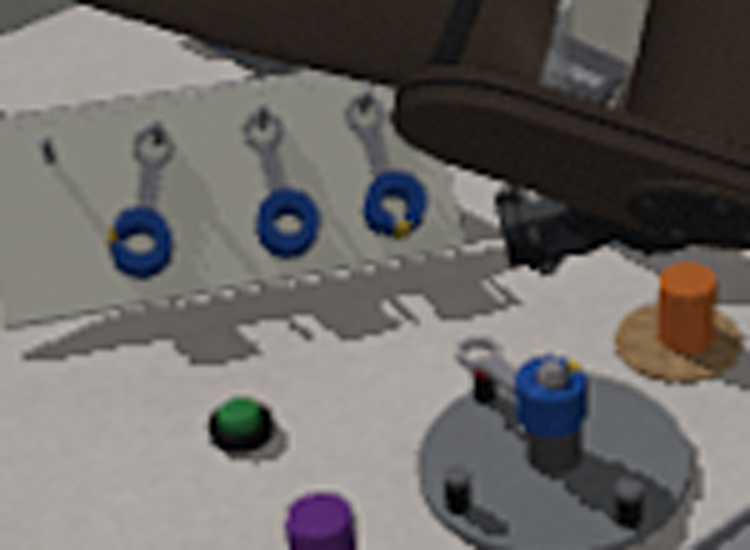

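View pics/top12.png

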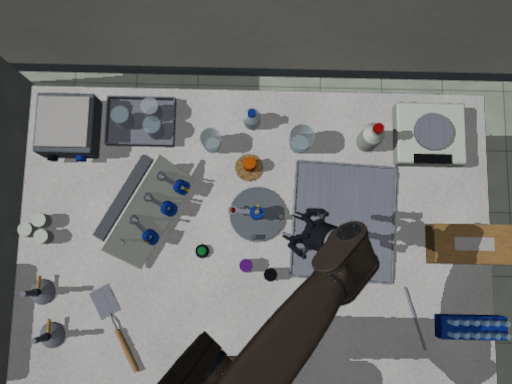

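```bash
python3 -c "
from plant import *
print(sign_off())"
```

```text
the job is handed in; nothing more can be done
None
```

The job is finished and handed in at about 50 s, with every step done; `sign_off()` reports no verdict.

- **Cap:** I lifted the orange cap off the shaft and stood it on the cork mat. The camera puts its axis 6–7 mm from the mat's centre (limit 28 mm).
- **Hub on the shaft:** The sensor post is 90° anticlockwise from the key, which calls for hub C. It went over the key and touched the shoulder at the expected height (21 N). Its eye shows over the red post.
- **Button:** I pressed the green button with hub C seated. The force went up to 43 N, which I took as bottomed out; I had no direct reading of its travel.
- **Other hubs:** Hub D was not there. A, B and E hang by their eyes on pegs 2, 4 and 3. I estimated each eye within about 8 mm of its peg's foot (limit 15 mm).
- **Bystanders:** Both beakers are upright in the last pictures, and the arm was clear of everything.

**Checks that disagreed:**
- The camera and arm positions differed by about 4 mm at the rack, so I lined up each eye with its peg in the top picture instead.
- Hubs B and E met the face 3–4 mm earlier than A did.
- Hub A turned a little on its peg after I let go, then stayed put.

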